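# Feeler check of two cabinet hinge gaps

## Task

Take the orange-handled feeler gauge from its stand and find out which of the two hinge gaps on the sloping cabinet front lets its blade in all the way: in one of them the blade jams part-way, so try gently and do not force it. Leave the gauge fully home in the gap that takes it, and slide the red tag on top of the cabinet fully over to that same side (left or right as seen from the robot). Leave the bottle, the carton and the steel tub where they are.

Things in the scene. Friction and masses are not known exactly. Their poses are not given: they have to be found in the camera images.
- gauge: Loose feeler gauge, 145 mm long, c. 0.12 kg, upright in the stand at first. Origin at the blade's tip, z from tip to handle end. Along z: 0-54 mm steel blade, 36 wide (y), 4 thick (x), last 6 mm thinner (2 by 32); 54-60 mm black collar, 28 (x) by 44 (y), which stops on the surface round a slot or gap; 60-145 mm orange handle to grip, 18 thick (x) by 32 (y). Half a turn about z changes nothing.
- gauge_tip (a point): The centre of the blade's tip, the same point as the gauge's origin.
- stand: Fixed blue block, 75 (x) by 85 (y) by 60 mm high, with an upright slot 9 by 43 mm and 56 mm deep in its top, which holds the blade; the collar rests on its top. Origin at the centre of its underside, z up. Lift the gauge straight up by at least 60 mm to clear it.
- cabinet: Fixed white counter-top cabinet, 214 mm deep (x), 260 wide (y). Origin under its centre, z up, x away from the robot, y left. Its front face rises at 35 degrees to the level, from 50 mm high at x = -107 mm to 165 mm high at x = 57; behind lies a level ledge with the tag. Two grey lids (they stay shut; knobs 12 mm high) fill the lower slope side by side, a hinge gap along the upper edge of each.
- gap_left: Left lid's hinge gap, at the cabinet's y = +58 mm. Origin at the centre of its mouth, level with the face; z square out of the face, x up the slope, y along the gap. 76 mm long, 8 mm wide, lips bevelled to 16 mm; blade goes in along -z. A clear gap takes it 54 mm deep, till the collar lies on the face; else a hard stop 16 mm in. Just one of the two is clear, at random, not visible from outside.
- gap_right: The right lid's hinge gap (at the cabinet's y = -58 mm), same sizes and axes as gap_left.
- tag (a joint): Position of the red tag along its track on the ledge: 0 at the right end (-y of the cabinet), 0.10 m at the left end (+y). It starts near the middle, drags with about 1.5 N and stays where it is left.
- tag_top (a point): Centre of the top of the red tag, a block 28 mm (x) by 20 mm (y) by 40 mm high that slides along the cabinet's y axis on a track 14 mm high and 40 mm wide; the tag's top is 54.5 mm above the ledge. Its axes are the cabinet's.
- bottle: Loose amber bottle with a green label, 60 mm across, about 150 mm high, origin at the centre of its underside; to be left alone.
- carton: Loose plain pale carton, 90 by 130 by 70 mm high, origin at the centre of its underside; to be left alone.
- tub: Loose open steel tub, 100 mm across, 70 mm high, origin at the centre of its underside; to be left alone.
Mind the look-alikes: they are no part of the job. What is shaped like the gauge but purple is not meant.

How it is judged (in metres and radians):
On the way, in this order (a step that is already met when the one before it is completed fails the run):
1. the gauge is lifted out of its stand (height (world z) of gauge_tip above 0.066 m), for 0.1 s.
2. the blade is fully home in one of the gaps (((z of gauge_tip in the frame of gap_left between -0.062 and -0.046 m and x of gauge_tip in the frame of gap_left between -0.008 and 0.008 m and y of gauge_tip in the frame of gap_left between -0.03 and 0.03 m) or (z of gauge_tip in the frame of gap_right between -0.062 and -0.046 m and x of gauge_tip in the frame of gap_right between -0.008 and 0.008 m and y of gauge_tip in the frame of gap_right between -0.03 and 0.03 m))), for 0.2 s.
At the end, for the whole second after the job is handed in: The gauge rests, let go, in the gap that takes it: the blade's tip at least 46 mm below the face (54 mm is fully home), within 8 mm of the gap's middle plane and 30 mm of its centre along it. The red tag is within 15 mm of its end of travel on the same side as that gap. Both are at rest (((z of gauge_tip in the frame of gap_left between -0.062 and -0.046 m and x of gauge_tip in the frame of gap_left between -0.008 and 0.008 m and y of gauge_tip in the frame of gap_left between -0.03 and 0.03 m and value of joint tag above 0.085 m) or (z of gauge_tip in the frame of gap_right between -0.062 and -0.046 m and x of gauge_tip in the frame of gap_right between -0.008 and 0.008 m and y of gauge_tip in the frame of gap_right between -0.03 and 0.03 m and value of joint tag below 0.015 m)) and linear speed of gauge below 0.02 m/s and velocity of joint tag between -0.02 and 0.02 m/s); the robot touches nothing.
It fails at once if the gauge is forced against the cabinet or what is inside it with more than 90 N (contact force between gauge and cabinet above 90 N).
It fails at once if a bystander (bottle, carton, tub) is moved more than 25 mm (distance of any of bottle, carton, tub from where it was at the start of the episode above 0.025 m).
It fails at once if a bystander is tipped over (angle between any of bottle, carton, tub's own z axis and vertical above 0.35 rad).
It also fails if it takes over 64 s, if anything falls off the work surface, if the arm or the gripper's body presses on something with over 40 N, if the wrist force passes 120 N, or if a joint passes its speed limit or range.

## Robot

A 7-joint arm with a two-finger parallel gripper is mounted at the origin on the work surface. World frame = base frame: x ahead of the robot, y to its left, z up, the work surface at z = 0. Lengths are in mm, angles in rad, forces in N, time in s.
With the tool pointing down it reaches from about 425 to 975 mm from the base axis. Payload 16.7 kg.
Tool frame: the origin (TCP) lies on the centre line of the jaws, within the pads' length; the fingertips stand 14 mm ahead of it and the grasp point (between the pads) lies 5 mm behind it; x points along the fingers, y is the direction in which the jaws open and shut, and the axes are right-handed (so a half turn about x gives the same grasp; the last joint's range is limited). The gripper opens to 85 mm and grips with 20 to 120 N. Pads are 22 mm wide; open, the fingers measure 114 mm over their backs; the gripper's body (76 mm by 85 mm) begins 54 mm behind the grasp point. The pads swing forward as they close: fully open they stand 13 mm farther back than shut.
Start: joints at [-1.496, 0.426, 0.074, 1.606, -0.034, 1.111, -0.067], TCP at [149.816, 658.128, 245.302] pointing down, gripper open.
Joint ranges: [-2.85, 2.85], [-0.5, 2.14], [-1.23, 1.37], [0.21, 2.46], [-1.02, 4.16], [0.16, 2.05], [-2.73, 2.73]. Speed limits (rad/s): [1.89, 1.89, 2.39, 2.39, 3.01, 3.01, 3.01].

## Interface

Orientations are given as a unit quaternion [x, y, z, w].
In Python, from rig import get_state, get_image, camera_info, job gives the robot as it stands.
- The arm moves only by the tool jog_arm, never from a script. Its argument "increments" is text: rows parted by semicolons, each of 5 numbers parted by spaces: the shift along the tool's x, y, z in m, then the turn about the tool's x in rad, then the closure, from -1 (fully open) to 1 (shut). In form: tx ty tz roll grip; .... A call has 1 to 8 rows; each row shifts and turns the commanded pose from where the row before left it, along the tool's axes as they then stand; what a row does not reach is not made up. A row lasts 1/8 s, in which the tool goes at most 62.5 mm and 10.7 degrees, less where a joint would pass 70% of its speed; a pose out of reach is approached as far as the arm can. A call is refused whole if a number of a shift passes 0.0625 or a number of a turn 0.188, either way. A call with a gripper value outside its range is refused whole. The fingers move at their own pace and stop on an object; "grip_force" is the grip in N (left out, the last holds). Time passes only in rows, so rows that do not move let the fingers close. It gives the time, the measured TCP pose, the force and the opening at its end, in the units of the state.
- get_state(): the state, without advancing time (a new reading comes with each control period).
- get_image(name): name is "scene" or "top" or "wrist"; returns the picture (384x512x3 uint8, red, green, blue); there is no depth.
- camera_info(name): a dict with "intrinsics" (3x3 intrinsics, pixels), "k1" (the pictures are not rectified: a ray, as slopes to the right and down, at radius r is drawn at 1 + k1 r^2 times it, then the intrinsics apply), "R" (3x3) and "t" (3): a world point X has camera coordinates R X + t; the wrist camera has in their place "mount" (4x4, takes a point from camera to tool coordinates, whose origin is the TCP and whose axes are the tool frame's). Camera axes: x right, y down, z forward; pixel columns grow to the right and rows downward; lengths in mm; the calibration is good to about 2 mm. A picture is of the moment at which its call begins: read the wrist's pose just before it. camera_info takes no time and is no camera call.
- job.hand_in(): hands the job in, once; it reports no verdict.
The state is a dict: "clock": time; "q": joint angles; "joint_velocities": joint speeds; "effort": joint torques, N m; "eef_pos": TCP position; "orientation": TCP orientation; "wrist_force": force on the tool from outside, world axes, zero at the start; "moment": the same for the moment, N m; "grip_width": opening from 0.0 (shut) to 1.0 (fully open).
Only numpy, scipy, OpenCV 4.12 (cv2) and the standard library are available. Lean on these libraries where they do the work, as an engineer would, in place of code of your own. Each camera call takes 0.05 s, during which the arm holds its last target.

## Working session

There is one attempt and no reset: what is moved stays moved. The work goes in short steps, Python scripts to look and compute and a tool call to move; the robot and the scene stay as the last step left them, time stands still between calls to the robot, and variables do not carry over. Pictures are saved under pics/ and viewed, and the job is handed in when it is done.

Besides the shell and the picture viewer there is one more tool, called after ">>>" in YAML: its name, and indented under it one key for each argument. jog_arm: Moves the arm, as the interface text tells. Its arguments: {"type":"object","properties":{"increments":{"type":"string"},"grip_force":{"type":"number"}},"required":["increments"]}

```bash
ls; mkdir -p pics
python3 - <<'E'
from rig import get_state,get_image,camera_info
import cv2
print(get_state())
for n in ("scene","top","wrist"):
    print(n,camera_info(n))
    cv2.imwrite(f"pics/{n}0.png",cv2.resize(get_image(n)[:,:,::-1],(800,600),interpolation=cv2.INTER_CUBIC))
E
```

```text
pics
{'clock': 0.0, 'q': array([-1.49652459,  0.42677245,  0.07386869,  1.60661071, -0.03410573,
        1.11079124, -0.06708759]), 'joint_velocities': array([-1.16103202e-03,  1.29546969e-04,  7.86120354e-04,  3.82548028e-04,
        6.25042069e-04, -1.62015061e-03, -5.04563731e-05]), 'effort': array([-9.81751691e-04, -9.49856257e+01,  3.76008555e+00, -4.63472629e+01,
        1.92106410e-02,  1.06689875e-02, -5.31153762e-05]), 'eef_pos': array([149.73845411, 657.78163422, 244.58249963]), 'orientation': array([ 0.07849667,  0.70269959, -0.07943067,  0.702668  ]), 'wrist_force': array([-0.09854495,  0.1443675 ,  0.34945834]), 'moment': array([-0.00261808,  0.01760341, -0.02768829]), 'grip_width': 0.9999135472489007}
scene {'intrinsics': array([[416.25812162,   0.        , 256.68945137],
       [  0.        , 416.25812162, 190.40932313],
       [  0.        ,   0.        ,   1.        ]]), 'k1': -0.14206444786213188, 'R': array([[ 7.28844468e-01,  6.84679231e-01, -3.03229873e-04],
       [ 5.45971842e-01, -5.81456892e-01, -6.03177114e-01],
       [-4.13159158e-01,  4.39456747e-01, -7.9
[... 341 characters left out ...]
99104572, -0.01309423, -0.13287933],
       [ 0.13306827, -0.01480177, -0.99099634]]), 't': array([ -61.13667391,  563.5870585 , 1335.55516873])}
wrist {'intrinsics': array([[312.19995949,   0.        , 261.63047416],
       [  0.        , 312.19995949, 193.07889092],
       [  0.        ,   0.        ,   1.        ]]), 'k1': -0.06979856480468288, 'mount': array([[-7.24561281e-05, -3.10522266e-01,  9.50566103e-01,
        -1.28247943e+02],
       [ 9.99999994e-01, -9.82607263e-05,  4.41252683e-05,
        -3.05850891e-01],
       [ 7.97014374e-05,  9.50566101e-01,  3.10522271e-01,
        -8.04224321e+01],
       [ 0.00000000e+00,  0.00000000e+00,  0.00000000e+00,
         1.00000000e+00]])}
```

View pics/scene0.png

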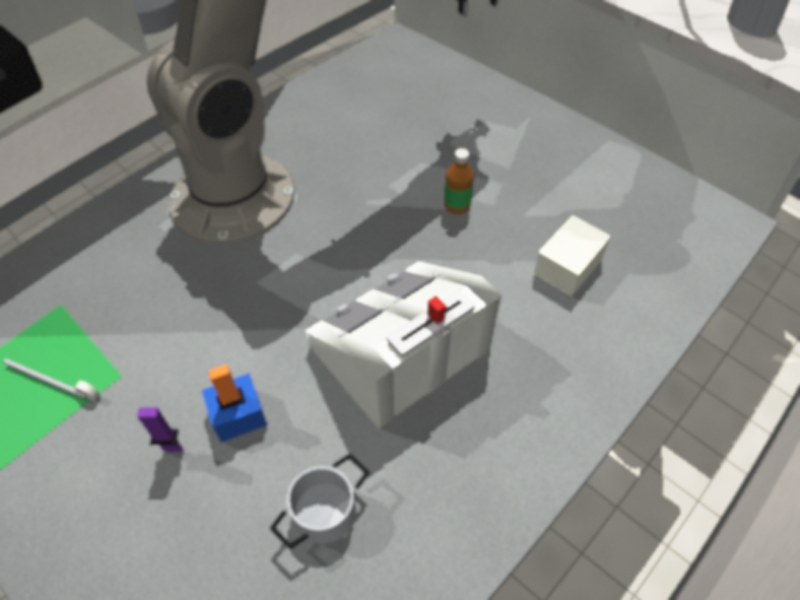

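View pics/top0.png

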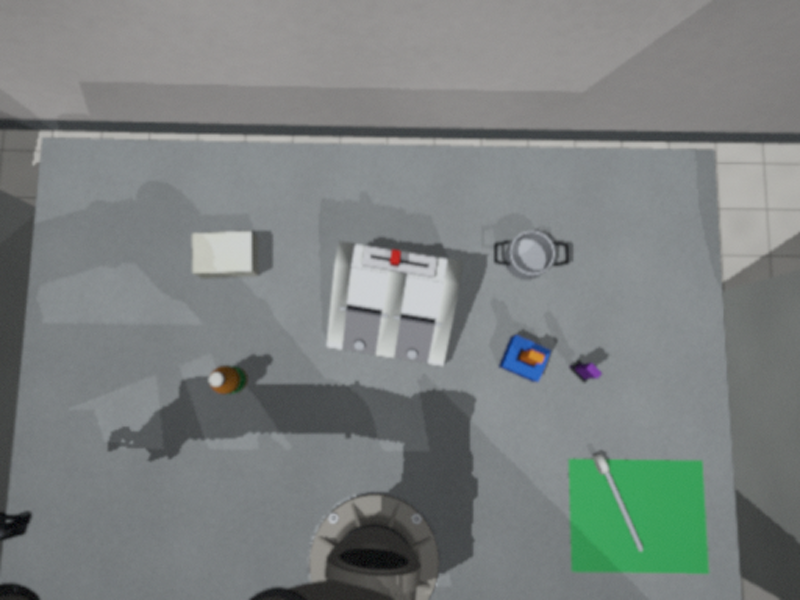

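View pics/wrist0.png

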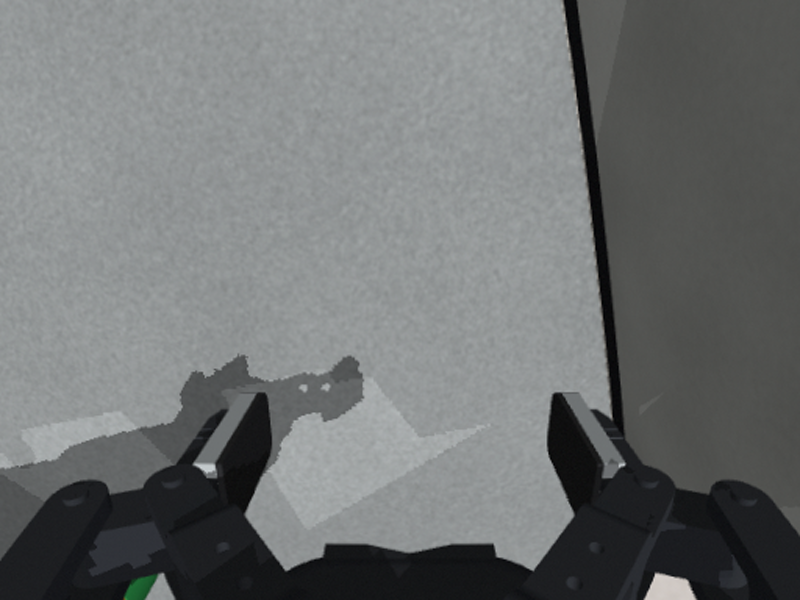

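```bash
cat > h.py <<'E'
import numpy as np,cv2
from rig import get_state,get_image,camera_info
from scipy.spatial.transform import Rotation as Rn
def camRt(n,st=None):
    c=camera_info(n)
    if n!="wrist": return c["intrinsics"],c["k1"],c["R"],c["t"]
    M=c["mount"]; st=st or get_state()
    R=Rn.from_quat(st["orientation"]).as_matrix()
    Rc=R@M[:3,:3]; p=R@M[:3,3]+st["eef_pos"]
    return c["intrinsics"],c["k1"],Rc.T,-Rc.T@p
def proj(cam,X):
    K,k1,R,t=cam; x=np.atleast_2d(X)@R.T+t; x=x[:,:2]/x[:,2:]
    x=x*(1+k1*(x**2).sum(1,keepdims=True)); return x@K[:2,:2].T+K[:2,2]
def ray(cam,uv):
    K,k1,R,t=cam
    n=cv2.undistortPoints(np.array(uv,float).reshape(-1,1,2),K,np.array([k1,0,0,0.]))[:,0]
    d=np.c_[n,np.ones(len(n))]@R; d/=np.linalg.norm(d,axis=1,keepdims=True)
    return -R.T@t,d
def onz(cam,uv,z):
    o,d=ray(cam,uv); return o+d*((z-o[2])/d[:,2:])
def tri(cams,uvs):
    A=np.zeros((3,3));b=np.zeros(3)
    for c,u in zip(cams,uvs):
        o,d=ray(c,u);P=np.eye(3)-np.outer(d[0],d[0]);A+=P;b+=P@o
    return np.linalg.solve(A,b)
def crop(im,x0,y0,x1,y1,f,name):
    c=im[y0:y1,x0:x1,::-1]; cv2.imwrite("pics/"+name,cv2.resize(c,None,fx=f,fy=f,interpolation=cv2.INTER_CUBIC))
E
python3 - <<'E'
from h import *
t=get_image("top");s=get_image("scene")
crop(t,310,200,395,260,8,"t_st.png");crop(t,200,145,300,245,6,"t_cab.png")
crop(s,80,220,190,300,7,"s_st.png");crop(s,190,160,325,275,5.5 and 5,"s_cab.png")
E
```

```text
(no output)
```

View pics/t_st.png

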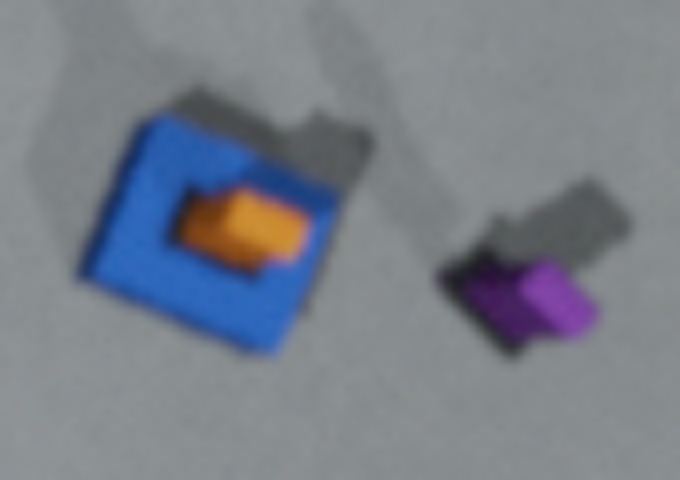

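View pics/t_cab.png

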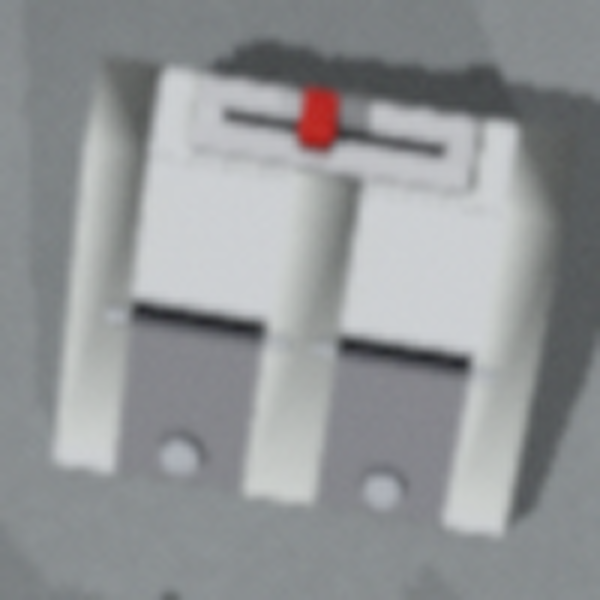

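View pics/s_st.png

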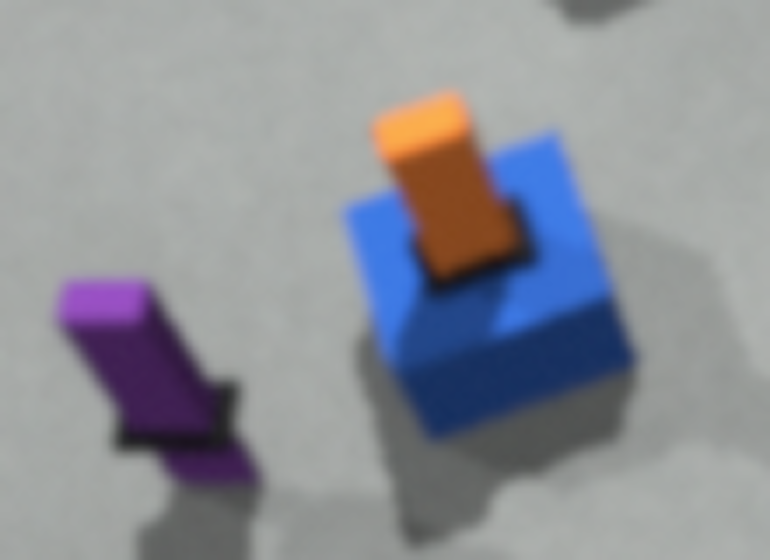

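View pics/s_cab.png

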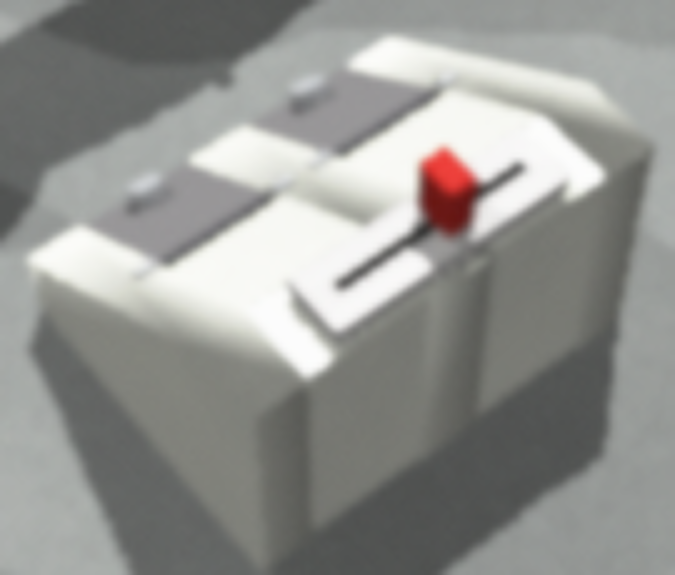

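```bash
cat > fit.py <<'E'
from h import *
from scipy.optimize import least_squares as LS
T=camRt("top");S=camRt("scene")
def t_(l,x0,y0,f): return (np.array(l,float)+.5)/f-.5+np.array([x0,y0])
print("cams",-T[2].T@T[3],-S[2].T@S[3])
ts=t_([(160,113),(342,185),(275,355),(83,277)],310,200,8)
ss=t_([(345,207),(558,130),(615,297),(398,368),(435,440),(635,360)],80,220,7)
print(onz(T,ts,60));print(onz(S,ss[:4],60),onz(S,ss[4:],0))
a=onz(S,ss[:4],60)[:,:2];b=onz(T,ts,60)[:,:2]
print("centres",a.mean(0),b.mean(0)); print([np.linalg.norm(a[i]-a[i-1]) for i in range(4)])
# gauge top handle z=60+85+... collar on top at 60 => tip z=6, handle end z=151
print("handle top", onz(T,t_([(230,190),(305,215),(298,265),(228,245)],310,200,8),151),onz(S,t_([(372,125),(455,92),(468,127),(390,162)],80,220,7),151))
# cabinet
tc=lambda l:t_(l,200,145,6); sc=lambda l:t_(l,190,160,5)
gl=tri([T,S],[tc([(199,316)]),sc([(388,119)])]); gr=tri([T,S],[tc([(405,354)]),sc([(217,228)])])
tag=tri([T,S],[tc([(319,104)]),sc([(447,168)])])
print("gl",gl,"gr",gr,"tag",tag, "yaw",np.degrees(np.arctan2(-(gl-gr)[0],(gl-gr)[1])))
print("front bottom corners z50",onz(T,tc([(57,467),(505,535)]),50))
print(onz(S,sc([(33,262)]),50))
E
python3 fit.py
```

```text
cams [ 381.49360488  -33.97641095 1399.42270493] [ 996.36018129 -504.83717036 1012.27656649]
[[ 493.0711135  -303.02791168   60.        ]
 [ 463.1383784  -380.74746262   60.        ]
 [ 390.52059562 -350.57215316   60.        ]
 [ 422.52884265 -269.1154758    60.        ]]
[[ 390.51209367 -351.71037049   60.        ]
 [ 423.08674227 -273.94466023   60.        ]
 [ 493.8123272  -304.45301594   60.        ]
 [ 458.65649148 -378.54241285   60.        ]] [[ 459.19173287 -379.21569625    0.        ]
 [ 488.64154973 -303.92952783    0.        ]]
centres [ 441.51691365 -327.16261488] [ 442.31473254 -325.86575081]
[np.float64(73.23672200344888), np.float64(84.31259350554943), np.float64(77.02511364698667), np.float64(82.00714310477822)]
handle top [[ 455.02982408 -312.32269839  151.        ]
 [ 445.44458632 -342.13155553  151.        ]
 [ 425.54813073 -338.9298376   151.        ]
 [ 433.13361169 -311.14639771  151.        ]] [[ 429.01257101 -340.07707489  151.        ]
 [ 439.55703628 -311.48269118  151.        ]
 [ 454.13063855 -317.07851573  151.        ]
 [ 445.49978174 -344.66859396  151.        ]]
gl [537.78149365  26.94024738 116.69032123] gr [518.87255857 -86.621587   112.4258974 ] tag [633.65099722 -38.24204627 223.94469242] yaw -9.453467500709044
front bottom corners z50 [[ 458.67804572  110.82523065   50.        ]
 [ 422.84069598 -146.29413487   50.        ]]
[[ 426.37049352 -145.72427849   50.        ]]
```

```bash
cat >> h.py <<'E'
def yawdeg(st=None):
    R=Rn.from_quat((st or get_state())["orientation"]).as_matrix(); return np.degrees(np.arctan2(R[1,1],R[0,1]))
def rows(targets,st=None,smax=60.,wmax=10.,pos=None,yaw=None):
    """targets: (x,y,z,yawdeg,n) ; prints tool-frame rows from the current pose"""
    st=st or get_state(); p=np.array(st["eef_pos"]) if pos is None else np.array(pos,float); y=yawdeg(st) if yaw is None else yaw
    for (X,Y,Z,W,n) in targets:
        out=[]
        for i in range(n):
            d=(np.array([X,Y,Z])-p)/(n-i); dw=(W-y)/(n-i); r=np.radians(y)
            ty=np.array([np.cos(r),np.sin(r),0]); tx=np.array([0,0,-1.]); tz=np.cross(tx,ty)
            v=np.round([d@tx/1e3,d@ty/1e3,d@tz/1e3],4); roll=np.round(-np.radians(dw),3)
            out.append("%.4g %.4g %.4g %.3g G"%(*v,roll)); p=p+(v[0]*tx+v[1]*ty+v[2]*tz)*1e3; y=y-np.degrees(roll)
        print("; ".join(out))
E
python3 - <<'E'
from h import *
st=get_state();R=Rn.from_quat(st["orientation"]).as_matrix();print(R.round(3),yawdeg())
T=camRt("top")
t_=lambda l:(np.array(l,float)+.5)/1.5625-.5
print("bottle cap",onz(T,t_([(217,380)]),150),"purple",onz(T,t_([(577,372)]),0),onz(T,t_([(590,371)]),90),"tub",onz(T,t_([(532,253)]),70),"carton",onz(T,t_([(222,253)]),70))
E
```

```text
[[-0.     0.222  0.975]
 [-0.001  0.975 -0.222]
 [-1.    -0.001  0.   ]] 77.17397234379966
bottle cap [[385.72822332 319.11429068 150.        ]] purple [[ 413.37876152 -455.02430446    0.        ]] [[ 413.80279384 -455.81218216   90.        ]] tub [[ 673.65877516 -340.83802398   70.        ]] carton [[663.57665    345.04922906  70.        ]]
```

Run:
```python
from h import *
rows([(345,440,265,77,7)])
rows([(480,180,265,77,7)],pos=(345,440,265),yaw=77)
```

```text
-0.0029 -0.0242 0.0341 0 G; -0.0028 -0.0242 0.0341 0.001 G; -0.0029 -0.0241 0.0341 0 G; -0.0028 -0.0241 0.0341 0.001 G; -0.0029 -0.0241 0.0342 0 G; -0.0028 -0.0241 0.0342 0.001 G; -0.0029 -0.0241 0.0342 0 G
0 -0.0319 0.0271 -0 G; 0 -0.0318 0.0272 -0 G; 0 -0.0319 0.0271 -0 G; 0 -0.0318 0.0272 -0 G; 0 -0.0319 0.0271 -0 G; 0 -0.0318 0.0272 -0 G; 0 -0.0319 0.0271 -0 G
```

>>> jog_arm:
  increments: "-0.003 -0.024 0.034 0 -1; -0.003 -0.024 0.034 0 -1; -0.003 -0.024 0.034 0 -1; -0.003 -0.024 0.034 0 -1; -0.003 -0.024 0.034 0 -1; -0.003 -0.024 0.034 0 -1; -0.003 -0.024 0.034 0 -1; 0 -0.03 0.027 0 -1"

```text
clock: 1.25
eef_pos: [365.4, 405.2, 266.5]
orientation: [0.079, 0.703, -0.079, 0.703]
wrist_force: [-0.2, 0.2, 0.0]
grip_width: 1.0
```

>>> jog_arm:
  increments: "0 -0.032 0.027 0 -1; 0 -0.032 0.027 0 -1; 0 -0.034 0.027 0 -1; 0 -0.036 0.02 0 -1; 0 -0.04 0.02 0 -1; 0 -0.045 0.01 0 -1; 0 -0.045 0 0 -1; 0 -0.045 0 0 -1"

```text
clock: 2.25
eef_pos: [423.0, 74.4, 266.3]
orientation: [0.079, 0.703, -0.079, 0.703]
wrist_force: [1.4, 0.0, 0.3]
grip_width: 1.0
```

Run:
```python
from h import *
st=get_state();print(st["eef_pos"],yawdeg(st))
im=get_image("wrist");cv2.imwrite("pics/w1.png",cv2.resize(im[:,:,::-1],(800,600),interpolation=cv2.INTER_CUBIC))
rows([(442,-327,230,69,8)],pos=(423,74,266))
```

```text
[422.98028509  74.39205422 266.32822107] 77.16227379537987
0.0045 -0.0483 0.0137 0.017 G; 0.0045 -0.048 0.0145 0.017 G; 0.0045 -0.0478 0.0153 0.017 G; 0.0045 -0.0475 0.0161 0.017 G; 0.0045 -0.0473 0.0169 0.018 G; 0.0045 -0.0469 0.0178 0.017 G; 0.0045 -0.0466 0.0185 0.018 G; 0.0045 -0.0463 0.0194 0.017 G
```

View pics/w1.png

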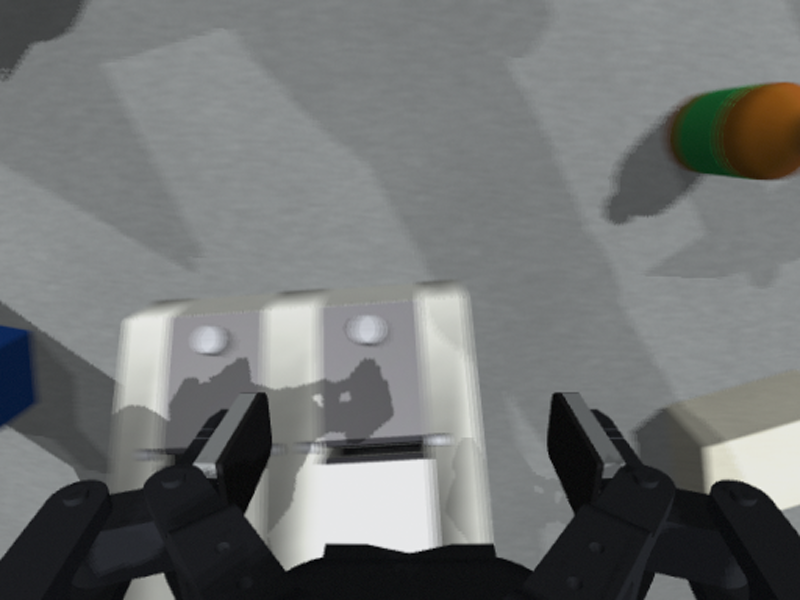

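>>> jog_arm:
  increments: "0.0045 -0.048 0.014 0.017 -1; 0.0045 -0.048 0.0145 0.017 -1; 0.0045 -0.048 0.015 0.017 -1; 0.0045 -0.0475 0.016 0.017 -1; 0.0045 -0.0475 0.017 0.018 -1; 0.0045 -0.047 0.018 0.017 -1; 0.0045 -0.0465 0.0185 0.018 -1; 0.0045 -0.0465 0.0195 0.017 -1"

```text
clock: 3.3
eef_pos: [444.6, -326.8, 230.2]
orientation: [0.127, 0.695, -0.127, 0.696]
wrist_force: [0.5, 0.5, -0.2]
grip_width: 1.005
```

>>> jog_arm:
  increments: "0 0 0 0 -1; 0 0 0 0 -1"

```text
clock: 3.55
eef_pos: [444.3, -325.1, 230.1]
orientation: [0.127, 0.696, -0.127, 0.695]
wrist_force: [0.4, 0.8, -0.3]
grip_width: 1.0
```

Run:
```python
from h import *
st=get_state();print(st["eef_pos"],yawdeg(st),st["wrist_force"])
W=camRt("wrist",st);im=get_image("wrist");cv2.imwrite("pics/w2.png",cv2.resize(im[:,:,::-1],(800,600),interpolation=cv2.INTER_CUBIC))
c=np.array([442,-327.]);r=np.radians(-21);ux=np.array([np.cos(r),np.sin(r)]);uy=np.array([-np.sin(r),np.cos(r)])
pts=[(*(c+a*9*ux+b*16*uy),151) for a,b in((1,1),(1,-1),(-1,-1),(-1,1))]+[(*(c+a*37.5*ux+b*42.5*uy),60) for a,b in((1,1),(1,-1),(-1,-1),(-1,1))]
print(((proj(W,pts)+.5)*1.5625-.5).round())
```

```text
[ 444.27123562 -325.10359779  230.10205599] 69.24687136742321 [ 0.42479989  0.83138146 -0.28407079]
[[439. 344.]
 [370. 344.]
 [369. 307.]
 [440. 307.]
 [470. 330.]
 [341. 329.]
 [336. 215.]
 [475. 215.]]
```

View pics/w2.png

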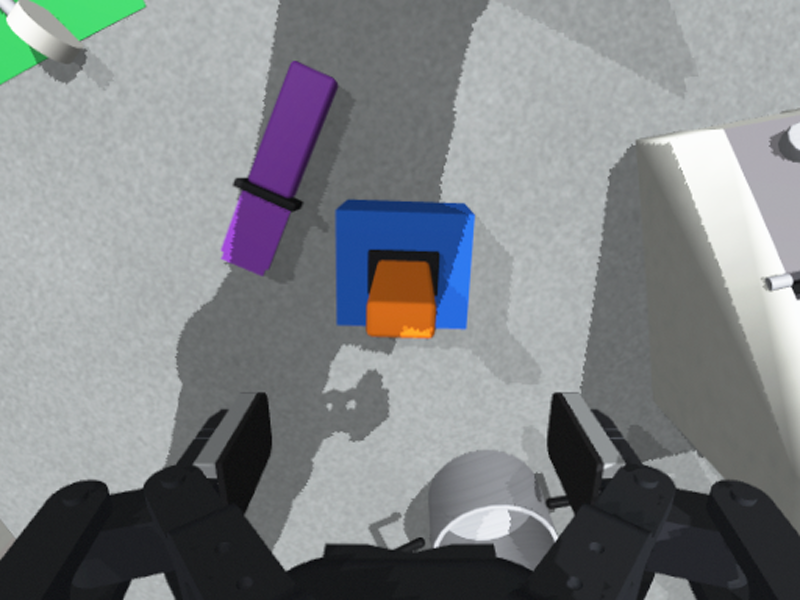

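>>> jog_arm:
  increments: "0.02 -0.002 -0.0015 0 -1; 0.025 -0.002 -0.0015 0 -1; 0.025 0 0 0 -1; 0.025 0 0 0 -1; 0.019 0 0 0 -1; 0 0 0 0 -1; 0 0 0 0 1; 0 0 0 0 1"
  grip_force: 20

```text
clock: 4.6
eef_pos: [440.6, -328.2, 117.2]
orientation: [0.127, 0.695, -0.127, 0.696]
wrist_force: [-0.8, 0.3, -0.5]
grip_width: 0.604
```

>>> jog_arm:
  increments: "0 0 0 0 1; 0 0 0 0 1; 0 0 0 0 1; 0 0 0 0 1"

```text
clock: 5.1
eef_pos: [440.6, -328.2, 116.9]
orientation: [0.127, 0.695, -0.127, 0.696]
wrist_force: [-0.4, 0.9, 7.6]
grip_width: 0.376
```

Run:
```python
from h import *
st=get_state();print(st["eef_pos"],yawdeg(st),st["wrist_force"],st["grip_width"])
W=camRt("wrist",st);im=get_image("wrist");cv2.imwrite("pics/w3.png",cv2.resize(im[:,:,::-1],(800,600),interpolation=cv2.INTER_CUBIC))
```

```text
[ 440.55921543 -328.17765033  116.9285779 ] 69.2693769736999 [-0.35049666  0.8734649   7.57448093] 0.3764831927200904
```

View pics/w3.png

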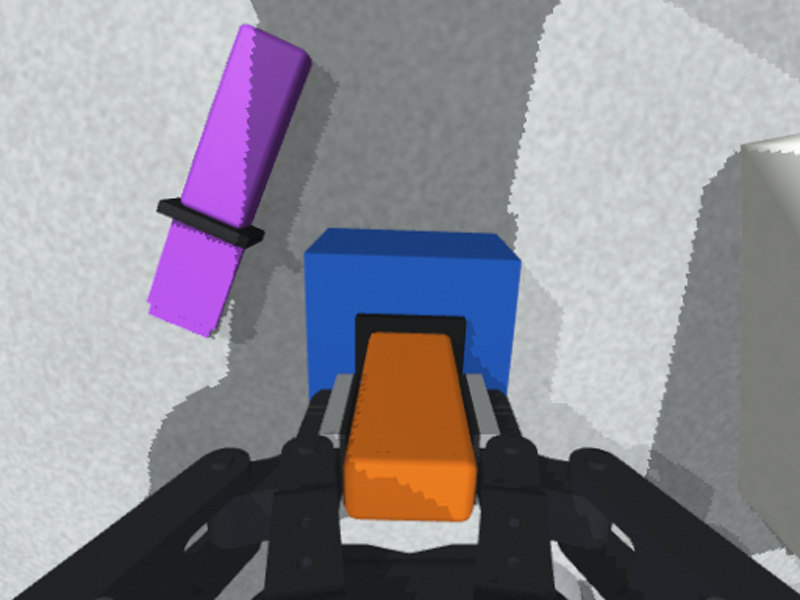

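>>> jog_arm:
  increments: "-0.01 0 0 0 1; -0.018 0 0 0 1; -0.018 0 0 0 1; -0.02 0 0 0 1; 0 0 0 0 1; 0 0 0 0 1; 0 0 0 0 1"

```text
clock: 6.02
eef_pos: [440.0, -327.8, 181.9]
orientation: [0.127, 0.696, -0.127, 0.695]
wrist_force: [-0.0, 0.4, -0.7]
grip_width: 0.377
```

Run:
```python
from h import *
st=get_state();print(st["eef_pos"],yawdeg(st),st["wrist_force"],st["grip_width"])
W=camRt("wrist",st);im=get_image("wrist");cv2.imwrite("pics/w4.png",cv2.resize(im[:,:,::-1],(800,600),interpolation=cv2.INTER_CUBIC))
crop(get_image("scene"),80,190,190,300,7 and 5.4,"s4.png")
```

```text
[ 439.98516475 -327.81645238  181.90687676] 69.27349807892811 [-0.01613944  0.36112593 -0.65118977] 0.37721420507529996
```

View pics/w4.png

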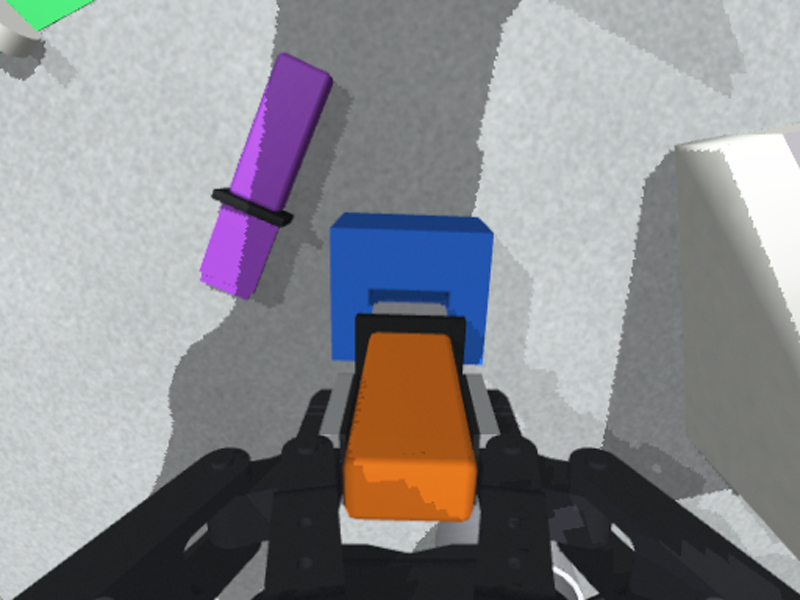

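View pics/s4.png

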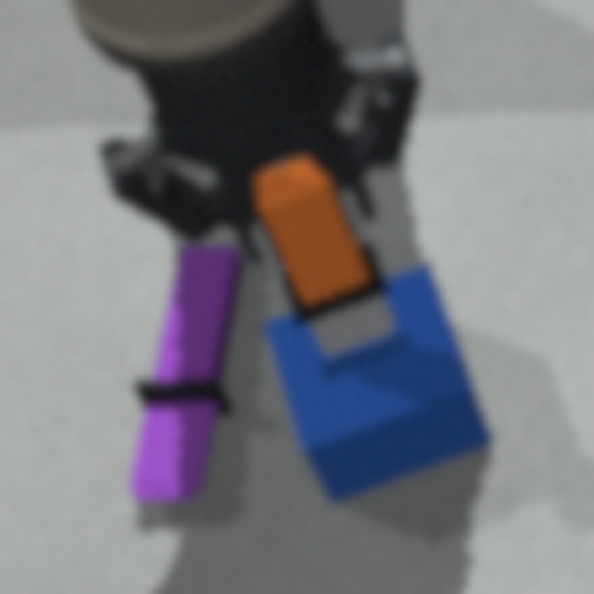

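>>> jog_arm:
  increments: "0.008 0 0 0 1; 0.008 0 0 0 1; 0 0 -0.003 0 1; 0 0 -0.005 0 1; 0.0004 0 -0.005 0 1; 0.0006 0 -0.005 0 1; 0.0006 0 -0.005 0 1; 0 0 0 0 1"

```text
clock: 7.12
eef_pos: [418.3, -319.7, 164.8]
orientation: [0.127, 0.696, -0.127, 0.696]
wrist_force: [-0.1, -1.2, -0.1]
grip_width: 0.37
```

Run:
```python
from h import *
st=get_state();print(st["eef_pos"],yawdeg(st),st["wrist_force"],st["grip_width"])
W=camRt("wrist",st);im=get_image("wrist");cv2.imwrite("pics/w5.png",cv2.resize(im[:,:,::-1],(800,600),interpolation=cv2.INTER_CUBIC))
```

```text
[ 418.31334823 -319.74012429  164.79528089] 69.25992473526696 [-0.13122147 -1.23089837 -0.11658677] 0.36965760545776805
```

View pics/w5.png

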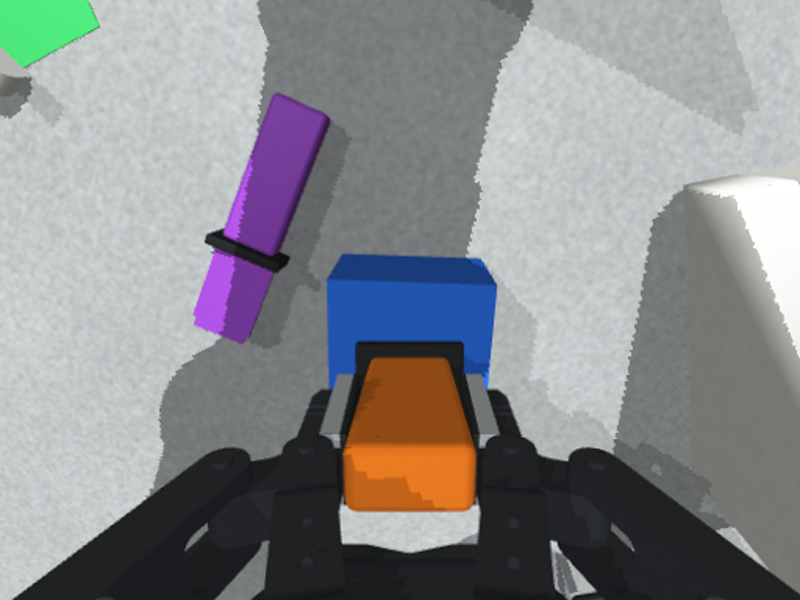

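>>> jog_arm:
  increments: "0.0013 0 -0.0062 0 1; 0.0017 0 -0.0062 0 1; 0.002 0 -0.006 0 1; 0.0024 0 -0.006 0 1; 0.0027 0 -0.0058 0 1; 0.003 0 -0.0056 0 1; 0.0034 0 -0.0054 0 1; 0.0038 0 -0.0054 0 1"

```text
clock: 8.18
eef_pos: [374.6, -303.2, 144.2]
orientation: [0.127, 0.696, -0.127, 0.695]
wrist_force: [-0.6, 0.4, 4.2]
grip_width: 0.374
```

>>> jog_arm:
  increments: "0 0 0 0 1; 0 0 0 0 1; 0 0 0 0 1"
  grip_force: 60

```text
clock: 8.55
eef_pos: [374.7, -303.3, 144.3]
orientation: [0.127, 0.696, -0.127, 0.695]
wrist_force: [-1.9, 0.2, 4.9]
grip_width: 0.364
```

Run:
```python
from h import *
st=get_state();print(st["eef_pos"],yawdeg(st),st["wrist_force"],st["grip_width"])
W=camRt("wrist",st);im=get_image("wrist");cv2.imwrite("pics/w6.png",cv2.resize(im[:,:,::-1],(800,600),interpolation=cv2.INTER_CUBIC))
```

```text
[ 374.69574819 -303.26304753  144.28502392] 69.2614417378171 [-1.93076671  0.24150184  4.85863844] 0.3643585351832733
```

View pics/w6.png

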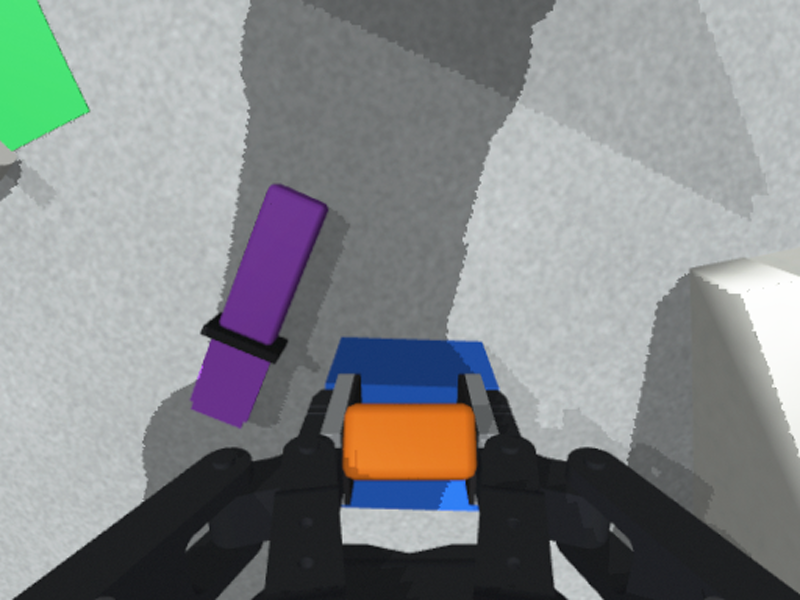

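>>> jog_arm:
  increments: "-0.01 0 0 0 1; -0.03 0 0 0 1; -0.04 0 0 0 1; -0.02 0 0 0 1; 0 0 0 0 1; 0 0 0 0 1"

```text
clock: 9.35
eef_pos: [374.8, -303.0, 243.9]
orientation: [0.127, 0.696, -0.127, 0.695]
wrist_force: [0.1, 0.8, -1.2]
grip_width: 0.369
```

Run:
```python
from h import *
st=get_state();print(st["eef_pos"],yawdeg(st),st["wrist_force"],st["grip_width"])
W=camRt("wrist",st);im=get_image("wrist");crop(im,200,230,330,330,6,"w7.png")
s=get_image("scene");print(proj(camRt("scene"),[st["eef_pos"]]))
u,v=proj(camRt("scene"),[st["eef_pos"]])[0].astype(int);print(u,v);crop(s,u-40,v-30,u+60,v+60,7 and 6,"s7.png")
t=get_image("top");u,v=proj(camRt("top"),[st["eef_pos"]])[0].astype(int);print(u,v);crop(t,u-40,v-40,u+40,v+40,7,"t7.png")
```

```text
[ 374.83128704 -303.00736937  243.87991187] 69.28601046014981 [ 0.09074552  0.78043257 -1.16794651] 0.3689363147508042
[[122.1480932  193.31192049]]
122 193
342 248
```

View pics/w7.png

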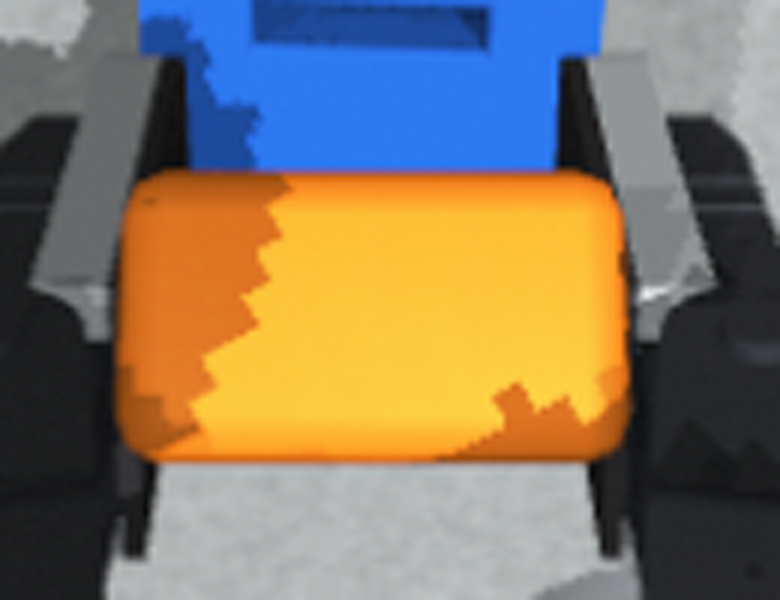

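View pics/s7.png

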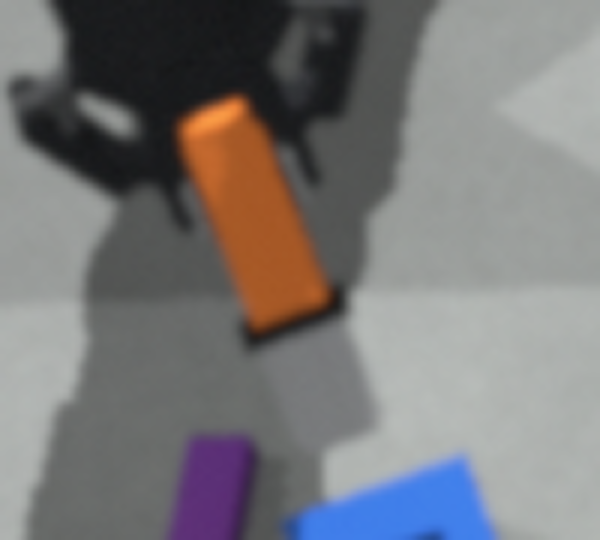

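View pics/t7.png

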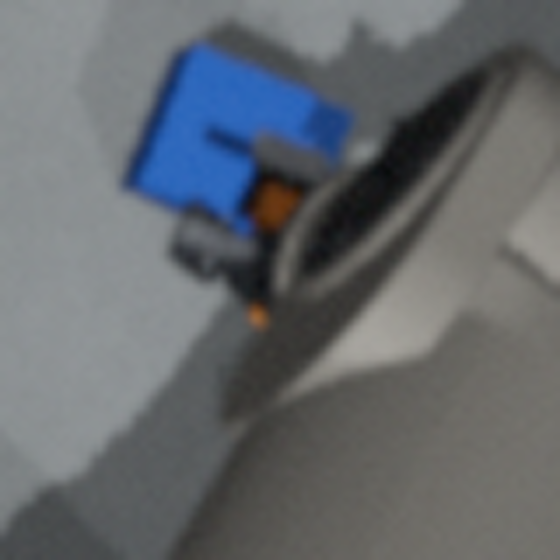

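```bash
cat > gfit.py <<'E'
from h import *
from scipy.optimize import least_squares as LS
def gpose(p,st,pts):
    th=p[3];c,s=np.cos(th),np.sin(th)
    Zg=np.array([-c,0,-s]);Xg=np.array([-s,0,c]);Yg=np.array([0,1.,0])
    q=np.array(p[:3])+np.array(pts)@np.array([Xg,Yg,Zg])
    R=Rn.from_quat(st["orientation"]).as_matrix(); return q@R.T+st["eef_pos"]
def fit(st,obs,p0=(110,0,60,.6)):
    """obs: list of (cam, gaugepts, uv, sigma)"""
    f=lambda p:np.concatenate([((proj(c,gpose(p,st,g))-u)/s).ravel() for c,g,u,s in obs])
    r=LS(f,p0,x_scale=(10,10,10,.1),loss="soft_l1"); 
    print("tip tool",r.x[:3].round(1),"tilt deg",np.degrees(r.x[3]).round(2)); 
    for c,g,u,s in obs: print((proj(c,gpose(r.x,st,g))-u).round(1).tolist())
    return r.x
E
python3 - <<'E'
from gfit import *
st=get_state()
W=camRt("wrist",st);S=camRt("scene")
w=np.array([(122,172),(622,172),(632,462),(115,462)])/6+[200,230]
gw=[(9,-16,145),(9,16,145),(-9,16,145),(-9,-16,145)]
s=np.array([(315,452),(378,432),(253,335),(333,300),(178,130),(248,97)])/6+[82,163]
gs=[(0,-16,0),(0,16,0),(9,-16,60),(9,16,60),(-9,-16,145),(-9,16,145)]
x=fit(st,[(W,gw,w,1),(S,gs,s,1)])
print(fit(st,[(S,gs,s,1)]));fit(st,[(W,gw,w,1)])
E
```

```text
tip tool [ 14.5  -0.2 121.7] tilt deg 78.61
[[0.1, 2.1], [0.2, 2.1], [-6.3, -74.4], [6.0, -74.4]]
[[-3.5, 1.6], [-0.2, -0.5], [-2.3, -3.6], [-2.1, -3.0], [0.9, 3.0], [2.1, 3.8]]
tip tool [107.7  -0.4  58.9] tilt deg 37.49
[[-1.4, 0.8], [0.4, -0.7], [0.3, -0.6], [-0.3, 0.5], [-0.3, -0.4], [0.9, 0.4]]
[107.70267083  -0.40713627  58.85667532   0.65430807]
tip tool [-150.1   -0.2  -88.5] tilt deg 211.99
[[0.2, -0.2], [0.0, -0.3], [-0.3, 0.2], [0.1, 0.3]]
```

```bash
cat > g2.py <<'E'
from gfit import *
st=get_state()
W=camRt("wrist",st);S=camRt("scene")
w=np.array([(122,172),(622,172),(632,462),(115,462)])/6+[200,230]
gw=[(9,-16,145),(9,16,145),(-9,16,145),(-9,-16,145)]
s=np.array([(315,452),(378,432),(253,335),(333,300),(178,130),(248,97)])/6+[82,163]
gs=[(0,-16,0),(0,16,0),(9,-16,60),(9,16,60),(-9,-16,145),(-9,16,145)]
for p0 in [(88,0,70,.645),(100,0,65,.6)]:
  x=fit(st,[(W,gw,w,1),(S,gs,s,1)],p0)
x=fit(st,[(W,gw,w,1)],(88,0,70,.645))
p=(87.6,0,70,np.radians(37)); print(proj(W,gpose(p,st,gw))-w,proj(S,gpose(p,st,gs))-s)
E
python3 g2.py
```

```text
tip tool [ 14.5  -0.2 121.7] tilt deg 78.61
[[0.1, 2.1], [0.2, 2.1], [-6.3, -74.4], [6.0, -74.4]]
[[-3.5, 1.6], [-0.2, -0.5], [-2.3, -3.6], [-2.1, -3.0], [0.9, 3.0], [2.1, 3.8]]
tip tool [ 14.5  -0.2 121.7] tilt deg 78.61
[[0.1, 2.1], [0.2, 2.1], [-6.3, -74.4], [6.0, -74.4]]
[[-3.5, 1.6], [-0.2, -0.5], [-2.3, -3.6], [-2.1, -3.0], [0.9, 3.0], [2.1, 3.8]]
tip tool [-150.1   -0.2  -88.5] tilt deg 211.99
[[0.2, -0.2], [0.0, -0.3], [-0.3, 0.2], [0.1, 0.3]]
[[ -1.84519016  38.02502026]
 [  3.36994492  37.99796844]
 [ -0.29903217 -59.93439935]
 [  1.21275376 -59.91697793]] [[-1.920782    0.1036308 ]
 [ 0.15364477 -1.4617833 ]
 [-0.4031978  -1.65946243]
 [-0.77045995 -0.73701866]
 [-1.3163152  -2.31213234]
 [ 0.15530625 -1.56240699]]
```

```bash
sed -i 's/^gw=.*/gw=[(-9,-16,145),(-9,16,145),(9,16,145),(9,-16,145)]/' g2.py; python3 g2.py
```

```text
tip tool [94.5 -0.2 67.3] tilt deg 33.03
[[0.3, -0.2], [-0.0, -0.3], [-0.3, 0.2], [0.1, 0.3]]
[[-1.6, 0.7], [0.4, -0.8], [0.2, -0.1], [-0.2, 0.8], [-0.8, -0.5], [0.7, 0.2]]
tip tool [94.5 -0.2 67.3] tilt deg 33.03
[[0.3, -0.2], [-0.0, -0.3], [-0.3, 0.2], [0.1, 0.3]]
[[-1.6, 0.7], [0.4, -0.8], [0.2, -0.1], [-0.2, 0.8], [-0.8, -0.5], [0.7, 0.2]]
tip tool [95.8 -0.2 65.1] tilt deg 31.99
[[0.2, -0.2], [0.0, -0.3], [-0.3, 0.2], [0.1, 0.3]]
[[  0.04608709 -11.5836446 ]
 [  1.3676345  -11.60106602]
 [  1.70327825 -10.33536489]
 [ -0.67852349 -10.30831307]] [[-1.920782    0.1036308 ]
 [ 0.15364477 -1.4617833 ]
 [-0.4031978  -1.65946243]
 [-0.77045995 -0.73701866]
 [-1.3163152  -2.31213234]
 [ 0.15530625 -1.56240699]]
```

Run:
```python
from h import *
rows([(535,-30,340,82,8)])
```

```text
-0.012 0.039 0.0066 -0.028 G; -0.012 0.0388 0.0077 -0.028 G; -0.0121 0.0386 0.0088 -0.028 G; -0.012 0.0384 0.0099 -0.028 G; -0.0121 0.0381 0.011 -0.028 G; -0.012 0.0377 0.012 -0.027 G; -0.0121 0.0374 0.0131 -0.028 G; -0.012 0.037 0.0141 -0.027 G
```

>>> jog_arm:
  increments: "-0.02 0.02 0 -0.028 1; -0.025 0.038 0.008 -0.028 1; -0.02 0.042 0.009 -0.028 1; -0.012 0.043 0.01 -0.028 1; -0.01 0.042 0.012 -0.028 1; -0.009 0.042 0.013 -0.027 1; 0 0.043 0.014 -0.028 1; 0 0.035 0.016 -0.027 1"

```text
clock: 10.5
eef_pos: [533.2, -26.0, 339.5]
orientation: [0.049, 0.706, -0.049, 0.705]
wrist_force: [0.0, 0.0, 0.1]
grip_width: 0.369
```

>>> jog_arm:
  increments: "0 0 0 0 1; 0 0 0 0 1; 0 0 0 0 1"

```text
clock: 10.88
eef_pos: [532.1, -29.1, 340.2]
orientation: [0.05, 0.705, -0.05, 0.705]
wrist_force: [-0.6, 0.2, -0.7]
grip_width: 0.365
```

Run:
```python
from h import *
st=get_state();print(st["eef_pos"],yawdeg(st),st["wrist_force"],st["grip_width"])
im=get_image("wrist");cv2.imwrite("pics/w8raw.png",im[:,:,::-1]);cv2.imwrite("pics/w8.png",cv2.resize(im[:,:,::-1],(800,600),interpolation=cv2.INTER_CUBIC))
np.save("st8.npy",st,allow_pickle=True)
```

```text
[532.11431953 -29.13952826 340.18805132] 81.90208158942174 [-0.63761893  0.23985969 -0.7088903 ] 0.3653975288350632
```

View pics/w8.png

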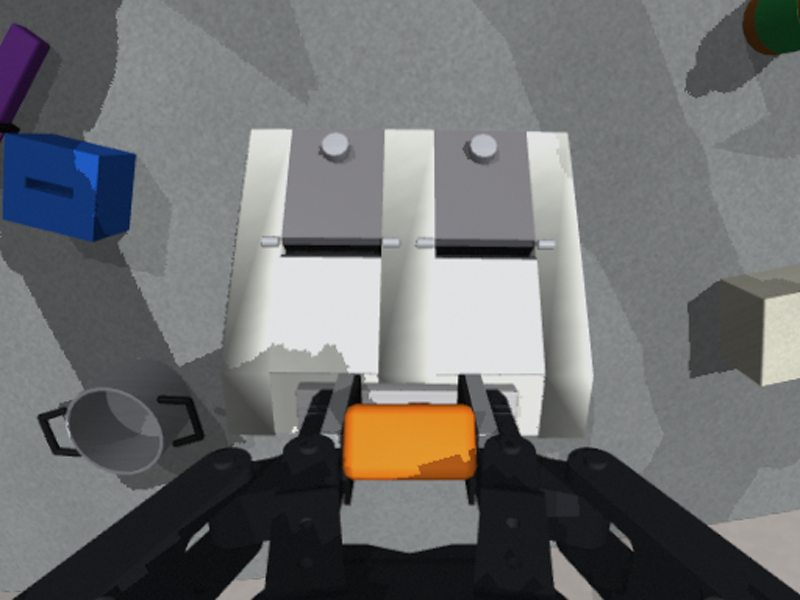

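Run:
```python
import cv2
im=cv2.imread("pics/w8raw.png")
cv2.imwrite("pics/w8a.png",cv2.resize(im[75:175,150:280],None,fx=6,fy=6,interpolation=cv2.INTER_CUBIC))
cv2.imwrite("pics/w8b.png",cv2.resize(im[75:175,250:380],None,fx=6,fy=6,interpolation=cv2.INTER_CUBIC))
```

```text
(no output)
```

View pics/w8a.png

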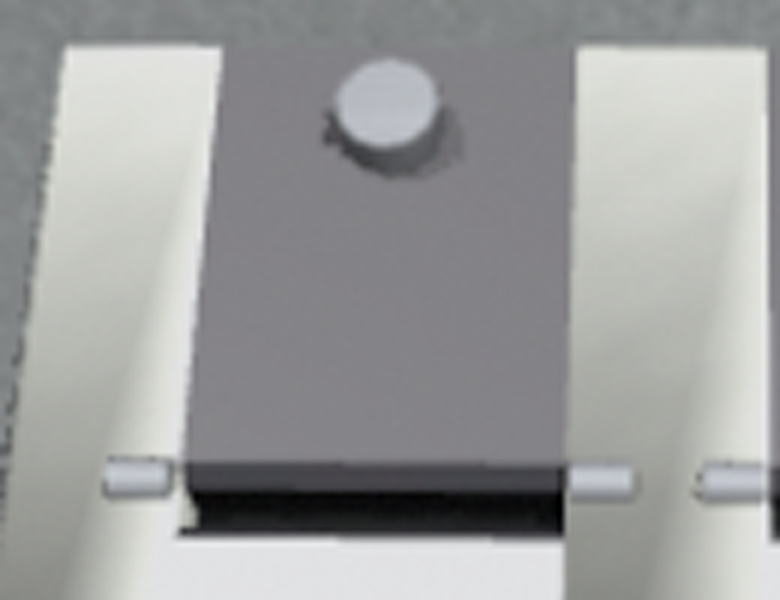

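View pics/w8b.png

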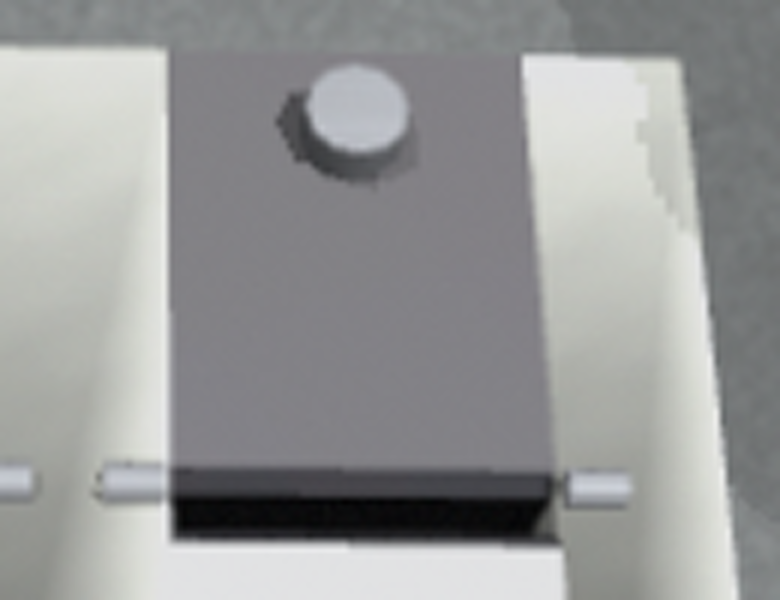

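```bash
cat > cab.py <<'E'
from h import *
from scipy.optimize import least_squares as LS
st=np.load("st8.npy",allow_pickle=True).item()
W=camRt("wrist",st); t35=np.tan(np.radians(35));c35=np.cos(np.radians(35))
A=lambda l:np.array(l)/6+[150,75]; B=lambda l:np.array(l)/6+[250,75]
uv=np.vstack([A([(187,463),(565,465),(180,534),(563,538),(66,45)]),B([(170,468),(550,474),(170,542),(560,545),(682,57)])])-.4
def P(p):
    cx,cy,yw,xg,dz=p; pts=[]
    for s in(-1,1):
        y0=58*s
        for dx in(-8*c35,8*c35):
            for dy in(-38,38): pts.append((xg+dx,y0+dy))
        pts.append((-107,130*s))
    pts=np.array(pts); z=50+(pts[:,0]+107)*t35+dz
    c,s_=np.cos(yw),np.sin(yw)
    return np.c_[cx+c*pts[:,0]-s_*pts[:,1],cy+s_*pts[:,0]+c*pts[:,1],z]
for free in (False,True):
    f=lambda p:np.r_[(proj(W,P(p))-uv).ravel(), p[4]/(3 if free else 1e-3)]
    r=LS(f,(546,-32,-.14,-18,0),x_scale=(10,10,.05,5,1))
    print(r.x[:2].round(1),np.degrees(r.x[2]).round(2),r.x[3:].round(2),"rms",np.sqrt((r.fun[:-1]**2).mean()).round(2)); print((proj(W,P(r.x))-uv).round(1).tolist())
p=r.x;yw=p[2];
for s in(1,-1):
    print("gap",s,p[0]+np.cos(yw)*p[3]-np.sin(yw)*58*s,p[1]+np.sin(yw)*p[3]+np.cos(yw)*58*s,50+(p[3]+107)*t35)
E
python3 cab.py
```

```text
[546.8 -32.4] -8.73 [-21.12  -0.  ] rms 0.53
[[-1.1, -0.4], [0.3, -0.2], [-1.2, 0.4], [0.3, 0.3], [-0.1, 0.2], [0.2, -0.3], [1.2, -0.4], [0.3, -0.0], [0.4, 0.3], [-0.3, 0.5]]
[546.6 -32.4] -8.73 [-20.51  -2.01] rms 0.43
[[-0.8, -0.3], [0.4, -0.2], [-0.8, 0.4], [0.3, 0.3], [0.4, 0.0], [0.1, -0.3], [0.8, -0.4], [0.2, -0.0], [0.1, 0.3], [-0.8, 0.3]]
gap 1 535.1252875614905 28.040798453757738 110.55982723418026
gap -1 517.5114158660124 -86.61412522549483 110.55982723418026
```

Run:
```python
from h import *
rows([(456.9,40,260,81.27,4),(456.9,40,223,81.27,3)])
```

```text
0.0201 0.0145 -0.0211 0.003 G; 0.0201 0.0144 -0.0211 0.003 G; 0.0201 0.0143 -0.0211 0.003 G; 0.02 0.0142 -0.0212 0.002 G
0.0123 0 -0 0 G; 0.0124 0 -0 0 G; 0.0123 0 -0 0 G
```

>>> jog_arm:
  increments: "0.02 0.0145 -0.021 0.003 1; 0.02 0.0145 -0.021 0.003 1; 0.02 0.0145 -0.021 0.003 1; 0.02 0.014 -0.021 0.002 1; 0.012 0 0 0 1; 0.012 0 0 0 1; 0.012 0 0 0 1; 0 0 0 0 1"

```text
clock: 11.92
eef_pos: [457.5, 40.1, 223.6]
orientation: [0.053, 0.705, -0.054, 0.705]
wrist_force: [0.8, -0.7, -1.3]
grip_width: 0.366
```

>>> jog_arm:
  increments: "0 0 0 0 1; 0 0 0 0 1"

```text
clock: 12.18
eef_pos: [457.9, 40.7, 224.8]
orientation: [0.053, 0.705, -0.053, 0.705]
wrist_force: [-0.1, -0.3, -1.1]
grip_width: 0.366
```

Run:
```python
from h import *
st=get_state();print(st["eef_pos"],yawdeg(st),st["wrist_force"],st["grip_width"])
im=get_image("wrist");cv2.imwrite("pics/w9.png",cv2.resize(im[:,:,::-1],(800,600),interpolation=cv2.INTER_CUBIC))
s=get_image("scene");cv2.imwrite("pics/s9raw.png",s[:,:,::-1]);crop(s,200,120,320,210,6,"s9.png")
t=get_image("top");crop(t,200,145,300,245,6,"t9.png")
```

```text
[457.88005526  40.65056229 224.77898601] 81.35016264298079 [-0.11930323 -0.31250705 -1.0642813 ] 0.3663429291102917
```

View pics/s9.png

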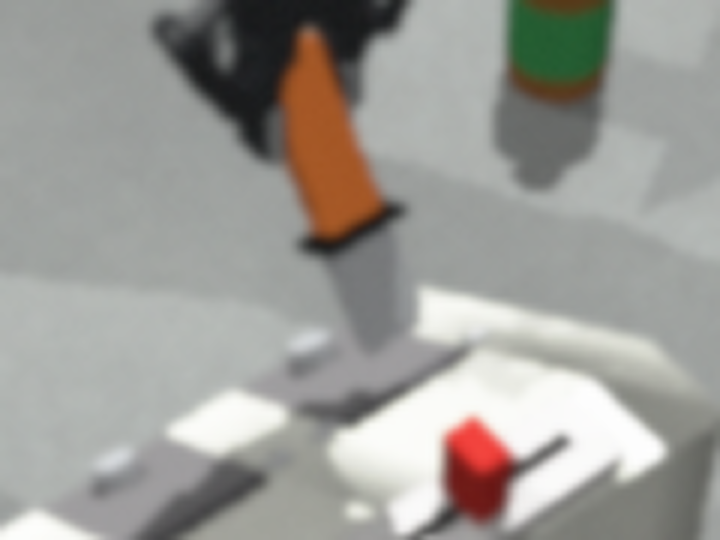

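View pics/w9.png

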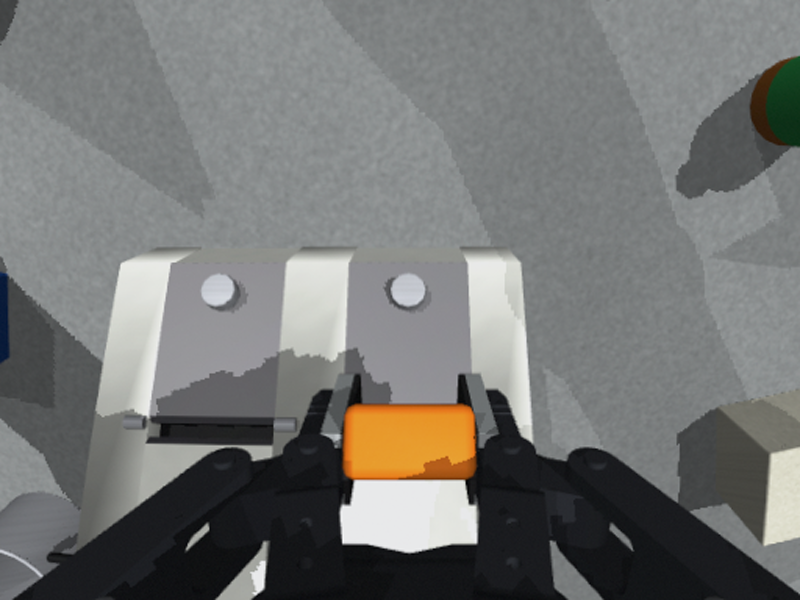

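View pics/t9.png

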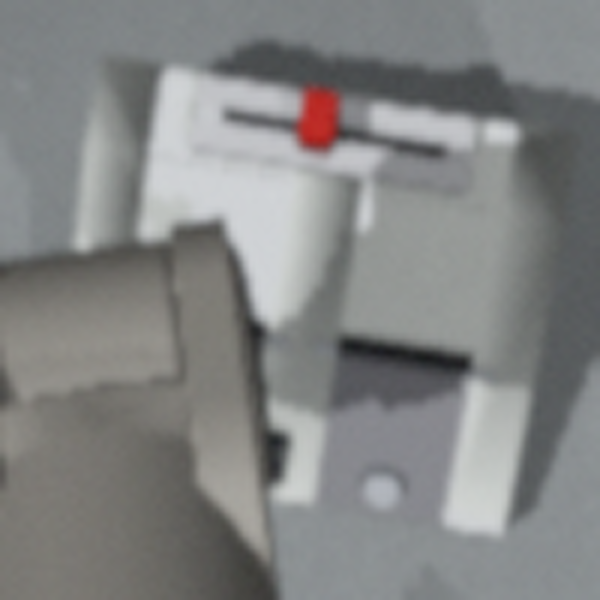

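Run:
```python
from gfit import *
st=get_state();S=camRt("scene")
p=(94.5,-.2,67.3,np.radians(33.03))
g=[(0,-16,0),(0,16,0),(0,-18,54),(0,18,54),(14,-22,60),(14,22,60),(9,-16,60),(9,16,60)]
q=proj(S,gpose(p,st,g)); print("crop10",((q-[240,150])*14).round(0).tolist()); print(gpose(p,st,[(0,0,0)]))
L=np.array([534.7,28.1,110.1]);yv=np.array([.1518,.9884,0])
print("gap ends",((proj(S,[L-38*yv,L+38*yv])-[240,150])*14).round().tolist())
im=cv2.imread("pics/s9raw.png");cv2.imwrite("pics/s9z.png",cv2.resize(im[150:192,240:295],None,fx=14,fy=14,interpolation=cv2.INTER_CUBIC))
```

```text
crop10 [[286.0, 416.0], [414.0, 337.0], [182.0, 177.0], [330.0, 89.0], [193.0, 169.0], [376.0, 61.0], [204.0, 151.0], [337.0, 72.0]]
[[524.22170258  30.44938372 130.1360911 ]]
gap ends [[227.0, 571.0], [528.0, 382.0]]
```

View pics/s9z.png

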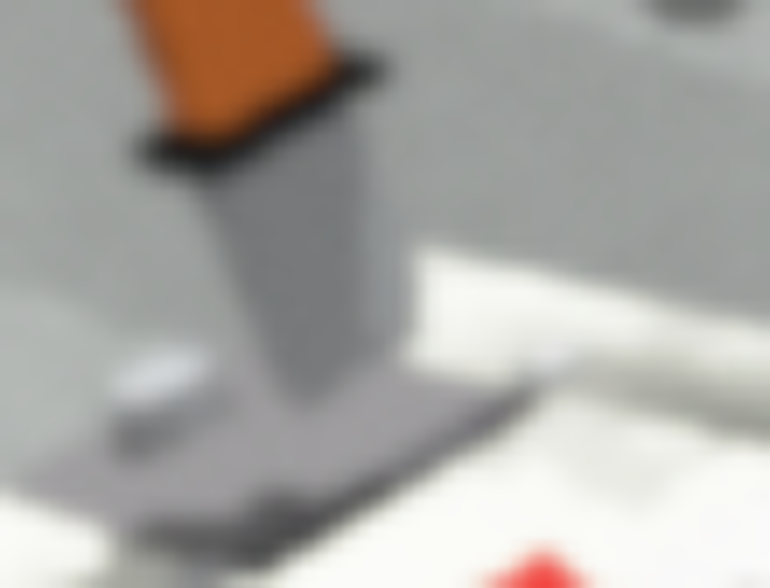

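>>> jog_arm:
  increments: "0.0015 0 -0.0022 0 1; 0.005 0 0.0035 0 1; 0.005 0 0.0035 0 1; 0.0045 0 0.003 0 1; 0 0 0 0 1"
  grip_force: 30

```text
clock: 12.95
eef_pos: [465.3, 39.3, 207.9]
orientation: [0.053, 0.705, -0.054, 0.705]
wrist_force: [1.0, 0.4, -0.8]
grip_width: 0.367
```

>>> jog_arm:
  increments: "0.0035 0 0.0023 0 1; 0.0033 0 0.0023 0 1; 0.0033 0 0.0023 0 1; 0 0 0 0 1"

```text
clock: 13.45
eef_pos: [471.9, 38.4, 197.9]
orientation: [0.053, 0.705, -0.053, 0.705]
wrist_force: [-1.0, 1.2, -0.9]
grip_width: 0.361
```

>>> jog_arm:
  increments: "0.0033 0 0.0023 0 1; 0.0033 0 0.0023 0 1; 0.0008 0 0.0006 0 1; 0 0 0 0 1"

```text
clock: 13.95
eef_pos: [476.5, 37.7, 190.3]
orientation: [0.053, 0.706, -0.053, 0.704]
wrist_force: [-4.2, 1.7, -5.7]
grip_width: 0.366
```

>>> jog_arm:
  increments: "0.0025 0 0.0017 0 1; 0.0025 0 0.0017 0 1; 0 0 0 0 1"

```text
clock: 14.32
eef_pos: [480.0, 37.1, 185.3]
orientation: [0.053, 0.706, -0.053, 0.705]
wrist_force: [-3.5, -0.3, -7.3]
grip_width: 0.367
```

Run:
```python
from gfit import *
st=get_state();S=camRt("scene");print(st["eef_pos"],st["wrist_force"],st["moment"],st["grip_width"])
im=get_image("wrist");cv2.imwrite("pics/w10raw.png",im[:,:,::-1]);crop(im,200,230,330,330,6,"w10.png")
s=get_image("scene");cv2.imwrite("pics/s10raw.png",s[:,:,::-1]);crop(s,240,140,295,192,11,"s10.png")
p=(94.5,-.2,67.3,np.radians(33.03))
g=[(0,-18,54),(0,18,54),(9,-16,60),(9,16,60)]
q=proj(S,gpose(p,st,g)); print("crop11",((q-[240,140])*11).round(0).tolist())
```

```text
[479.97239459  37.13958214 185.26285809] [-3.47819159 -0.31052752 -7.33494155] [0.34527566 1.2789228  0.05646181] 0.3665511795166184
crop11 [[200.0, 409.0], [313.0, 339.0], [217.0, 390.0], [319.0, 328.0]]
```

View pics/s10.png

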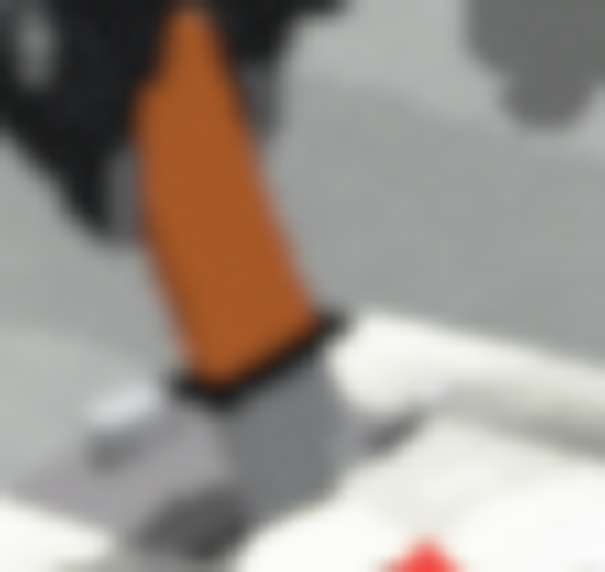

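View pics/w10.png

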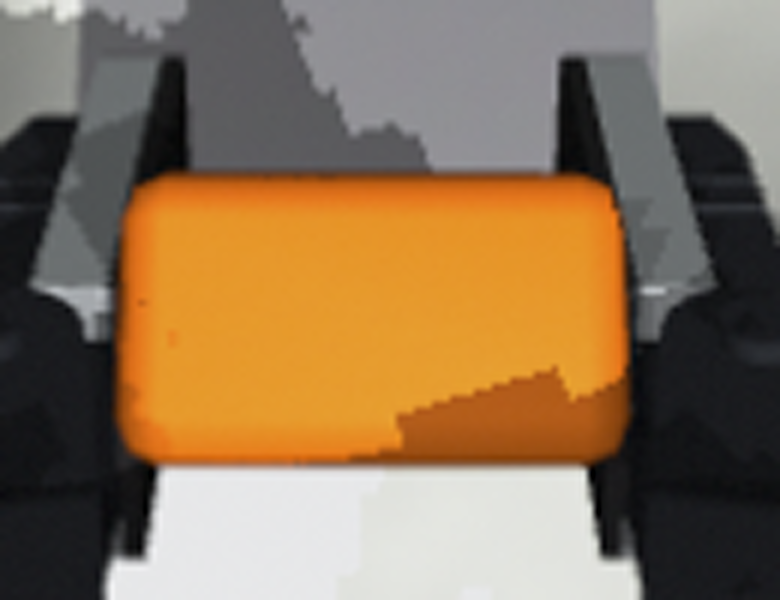

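>>> jog_arm:
  increments: "0.0025 0 0.0018 0 1; 0.0025 0 0.0018 0 1; 0.0025 0 0.0018 0 1; 0 0 0 0 1"
  grip_force: 22

```text
clock: 14.92
eef_pos: [485.6, 36.4, 178.0]
orientation: [0.053, 0.705, -0.053, 0.705]
wrist_force: [-3.3, 0.8, -7.5]
grip_width: 0.364
```

>>> jog_arm:
  increments: "0.0025 0 0.0018 0 1; 0.0025 0 0.0018 0 1; 0.0025 0 0.0018 0 1; 0.0025 0 0.0018 0 1; 0 0 0 0 1"

```text
clock: 15.55
eef_pos: [492.8, 35.3, 168.1]
orientation: [0.053, 0.705, -0.053, 0.705]
wrist_force: [-4.5, 1.2, -8.6]
grip_width: 0.368
```

Run:
```python
from gfit import *
st=get_state();S=camRt("scene");print(st["eef_pos"],st["wrist_force"],st["moment"],st["grip_width"])
im=get_image("wrist");crop(im,200,230,330,330,6,"w11.png")
s=get_image("scene");crop(s,240,140,295,192,11,"s11.png")
```

```text
[492.7584719   35.28933167 168.07501244] [-4.54876564  1.24177247 -8.63681026] [0.3798348  1.37090484 0.08148334] 0.3676658087855764
```

View pics/s11.png

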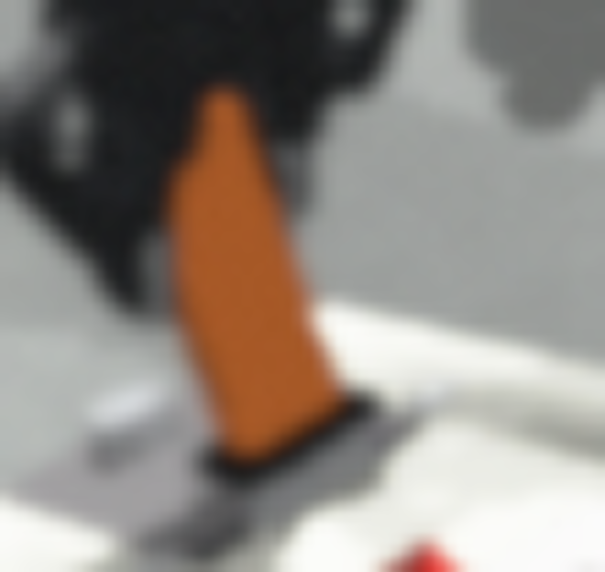

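View pics/w11.png

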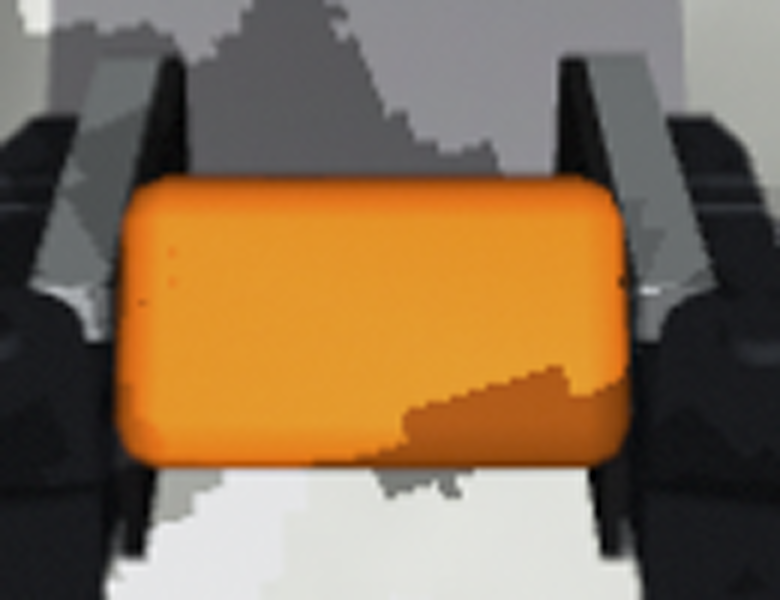

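>>> jog_arm:
  increments: "0.0025 0 0.0018 0 1; 0.0025 0 0.0018 0 1; 0.0016 0 0.0012 0 1; 0 0 0 0 1"

```text
clock: 16.15
eef_pos: [497.2, 34.6, 161.5]
orientation: [0.053, 0.706, -0.053, 0.705]
wrist_force: [-6.0, 1.2, -7.4]
grip_width: 0.363
```

>>> jog_arm:
  increments: "0.0016 0 0.0012 0 1; 0.0008 0 0.0006 0 1; 0 0 0 0 1"

```text
clock: 16.52
eef_pos: [498.8, 34.3, 159.1]
orientation: [0.053, 0.706, -0.053, 0.704]
wrist_force: [-8.0, 1.1, -3.8]
grip_width: 0.367
```

>>> jog_arm:
  increments: "0.0008 0 0.0006 0 1; 0.0008 0 0.0006 0 1; 0 0 0 0 1"

```text
clock: 16.9
eef_pos: [499.9, 34.2, 157.5]
orientation: [0.053, 0.706, -0.053, 0.704]
wrist_force: [-9.9, 1.8, -4.3]
grip_width: 0.365
```

Run:
```python
from gfit import *
st=get_state();S=camRt("scene");print(st["eef_pos"],st["wrist_force"],st["moment"],st["grip_width"])
im=get_image("wrist");crop(im,200,230,330,330,6,"w12.png")
s=get_image("scene");crop(s,240,140,295,192,11,"s12.png")
```

```text
[499.85964211  34.1804304  157.53134873] [-9.94991165  1.75431515 -4.27506081] [ 0.44889243  2.52789307 -0.00411057] 0.3645680852707841
```

View pics/s12.png

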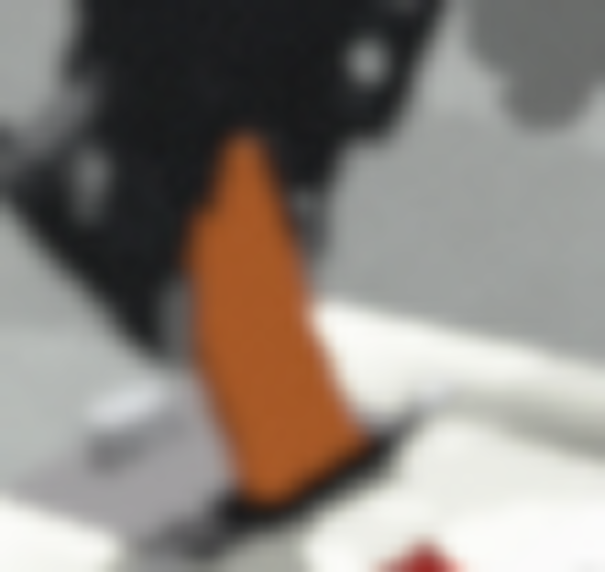

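View pics/w12.png

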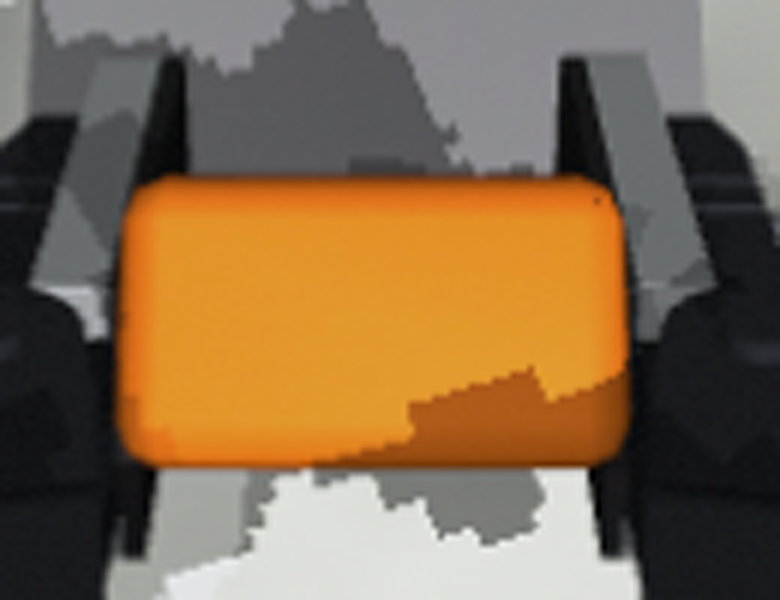

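>>> jog_arm:
  increments: "0.0012 0 0.0006 0 1; 0.0012 0 0.0006 0 1; 0 0 0 0 1; 0 0 0 0 1"

```text
clock: 17.5
eef_pos: [499.9, 34.2, 156.3]
orientation: [0.054, 0.707, -0.053, 0.704]
wrist_force: [-32.8, 2.3, 37.4]
grip_width: 0.368
```

>>> jog_arm:
  increments: "0 0 0 0 -1; 0 0 0 0 -1; 0 0 0 0 -1; 0 0 0 0 -1; 0 0 0 0 -1"

```text
clock: 18.12
eef_pos: [502.1, 33.9, 155.4]
orientation: [0.053, 0.705, -0.053, 0.705]
wrist_force: [0.4, -0.2, 0.2]
grip_width: 0.999
```

>>> jog_arm:
  increments: "-0.01 0 0 0 -1; -0.02 0 0 0 -1; -0.03 0 0 0 -1; -0.03 0 0 0 -1; -0.03 0 0 0 -1; -0.02 0 0 0 -1; 0 0 0 0 -1"

```text
clock: 19.0
eef_pos: [502.6, 33.9, 297.2]
orientation: [0.054, 0.704, -0.053, 0.706]
wrist_force: [-0.3, 0.4, 0.3]
grip_width: 0.999
```

Run:
```python
from gfit import *
st=get_state();S=camRt("scene");print(st["eef_pos"],st["wrist_force"],st["grip_width"],yawdeg(st))
im=get_image("wrist");cv2.imwrite("pics/w13.png",cv2.resize(im[:,:,::-1],(800,600),interpolation=cv2.INTER_CUBIC))
s=get_image("scene");crop(s,200,120,320,210,6,"s13.png")
```

```text
[502.63783826  33.88683329 297.20519772] [-0.31203408  0.38734683  0.29175167] 0.9988550315303362 81.34649468899826
```

View pics/s13.png

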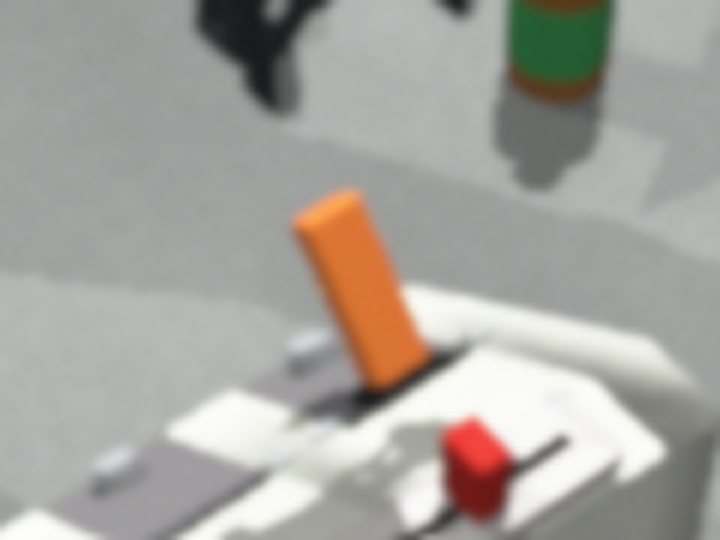

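View pics/w13.png

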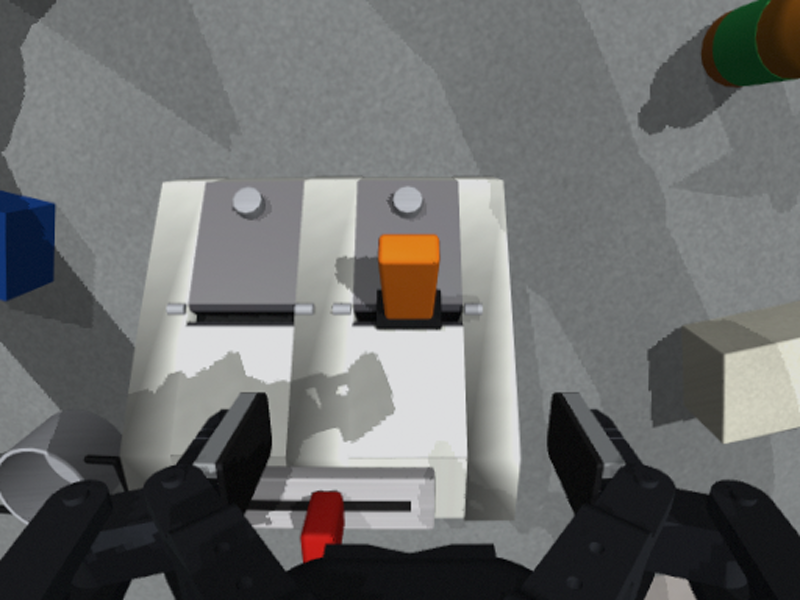

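Run:
```python
from h import *
T=camRt("top");S=camRt("scene");st=get_state()
s=(np.array([(447,168)])+.5)/5-.5+[190,160]; 
t=(np.array([(319,104)])+.5)/6-.5+[200,145]
s13=(np.array([(478,440)])+.5)/6-.5+[200,120]
c=np.array([546.8,-32.4]);M=np.array([[.9884,-.1518],[.1518,.9884]])
for n,q in (("S",onz(S,s,219.5)),("T",onz(T,t,219.5)),("S13",onz(S,s13,219.5))): print(n,q,M@(q[0,:2]-c))
k=lambda x,y:c+M.T@np.array([x,y])
print(k(84,-40),k(84,28))
rows([(*k(82,-42),285,81.3,4),(*k(82,-42),205,81.3,4)])
```

```text
S [[630.05236776 -37.80625322 219.5       ]] [83.10730954  7.29416874]
T [[636.40468607 -36.2847596  219.5       ]] [89.15497822  9.76229495]
S13 [[629.93046731 -36.76792766 219.5       ]] [82.82920531  8.30194524]
[623.7536 -84.6872] [634.076 -17.476]
0.0026 -0.0252 0.0341 0 G; 0.0026 -0.0252 0.0341 0 G; 0.0026 -0.0253 0.0341 0 G; 0.0026 -0.0252 0.0341 0.001 G
0.02 -0 -0 -0 G; 0.02 -0 -0 -0 G; 0.02 -0 -0 -0 G; 0.02 -0 -0 -0 G
```

>>> jog_arm:
  increments: "0.0026 -0.025 0.034 0 1; 0.0026 -0.025 0.034 0 1; 0.0026 -0.025 0.034 0 1; 0.0026 -0.025 0.034 0 1; 0 0 0 0 1; 0.02 0 0 0 1; 0.02 0 0 0 1; 0.02 0 0 0 1"
  grip_force: 40

```text
clock: 20.1
eef_pos: [620.7, -84.5, 223.2]
orientation: [0.053, 0.705, -0.053, 0.705]
wrist_force: [-0.1, -0.2, -0.2]
grip_width: -0.0
```

>>> jog_arm:
  increments: "0.02 0 0 0 1; 0 0 0 0 1; 0 0 0 0 1"

```text
clock: 20.48
eef_pos: [621.7, -85.5, 205.4]
orientation: [0.053, 0.705, -0.053, 0.705]
wrist_force: [-0.4, -0.1, -0.4]
grip_width: -0.0
```

Run:
```python
from gfit import *
st=get_state();S=camRt("scene");print(st["eef_pos"],st["wrist_force"],st["grip_width"],yawdeg(st))
c=np.array([546.8,-32.4]);M=np.array([[.9884,-.1518],[.1518,.9884]]);print(M@(st["eef_pos"][:2]-c))
im=get_image("wrist");cv2.imwrite("pics/w14.png",cv2.resize(im[:,:,::-1],(800,600),interpolation=cv2.INTER_CUBIC))
s=get_image("scene");crop(s,200,120,320,210,6,"s14.png")
```

```text
[621.68042931 -85.54928266 205.43580811] [-0.37516147 -0.10111841 -0.35194381] -2.642272658380459e-05 81.34655614149332
[ 82.07987744 -41.16590181]
```

View pics/s14.png

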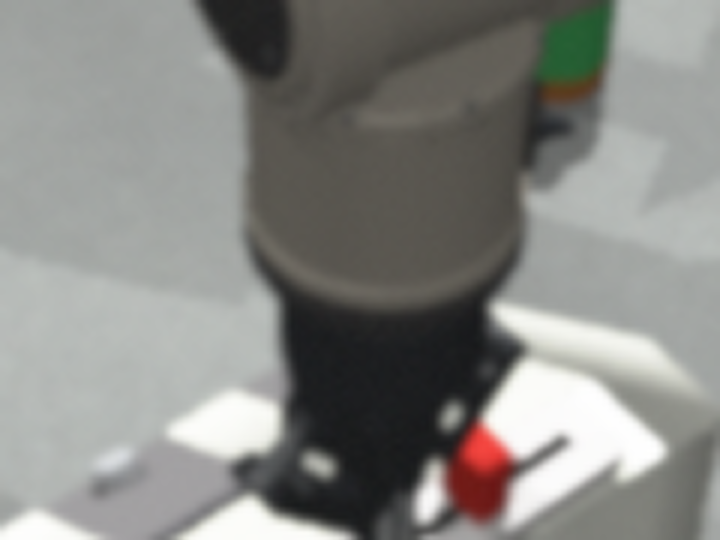

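View pics/w14.png

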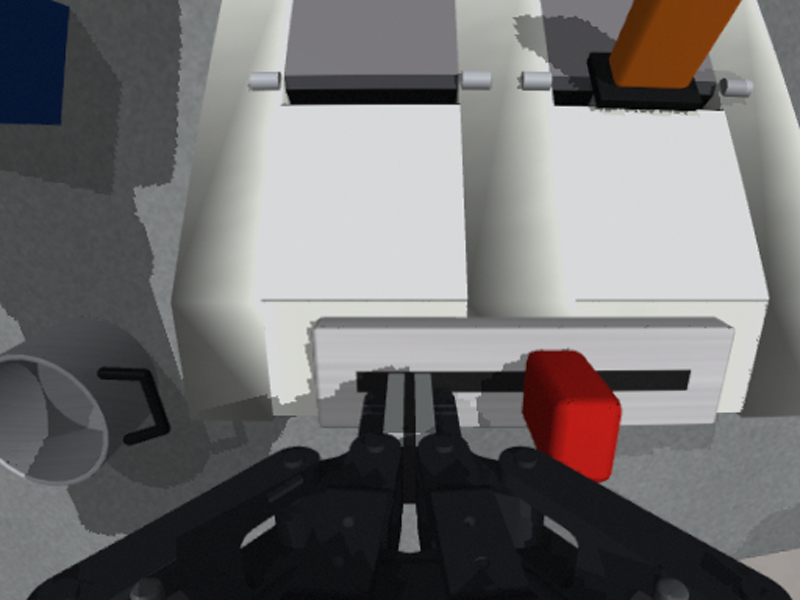

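>>> jog_arm:
  increments: "0 0.007 0 0 1; 0 0.008 0 0 1; 0 0.008 0 0 1; 0 0.008 0 0 1; 0 0.008 0 0 1; 0 0.008 0 0 1; 0 0.008 0 0 1; 0 0 0 0 1"

```text
clock: 21.58
eef_pos: [629.8, -30.0, 204.9]
orientation: [0.053, 0.705, -0.053, 0.705]
wrist_force: [-0.4, 0.4, -0.9]
grip_width: 0.001
```

Run:
```python
from gfit import *
st=get_state();S=camRt("scene");print(st["eef_pos"],st["wrist_force"],st["grip_width"],yawdeg(st))
im=get_image("wrist");cv2.imwrite("pics/w15.png",cv2.resize(im[:,:,::-1],(800,600),interpolation=cv2.INTER_CUBIC))
```

```text
[629.76359275 -30.00053265 204.89417003] [-0.41298312  0.40002843 -0.93202354] 0.0014875445438834018 81.42152506081557
```

View pics/w15.png

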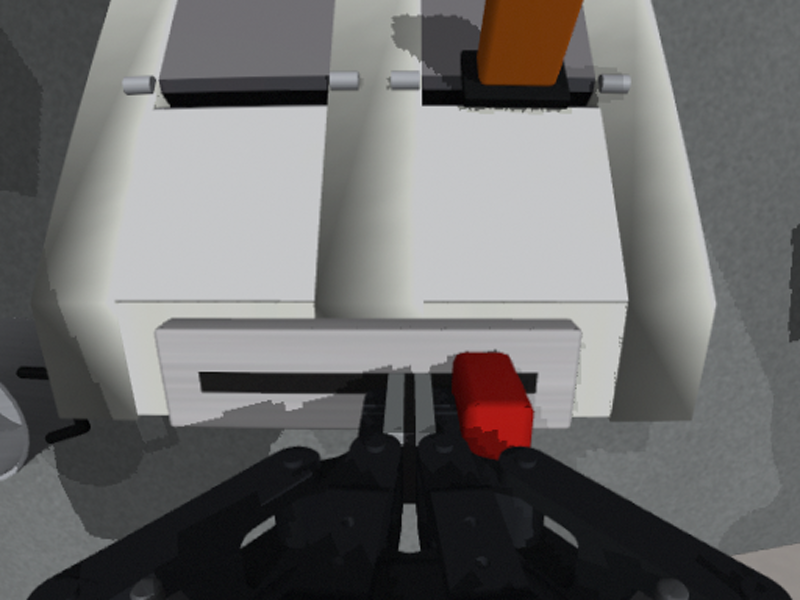

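>>> jog_arm:
  increments: "0 0.004 0 0 1; 0 0.003 0 0 1; 0 0.003 0 0 1; 0 0 0 0 1"

```text
clock: 22.12
eef_pos: [631.2, -20.8, 205.0]
orientation: [0.053, 0.705, -0.053, 0.705]
wrist_force: [0.4, -0.3, 0.0]
grip_width: -0.0
```

>>> jog_arm:
  increments: "0 0.002 0 0 1; 0 0.002 0 0 1; 0 0.002 0 0 1; 0 0 0 0 1"

```text
clock: 22.62
eef_pos: [631.6, -18.1, 205.1]
orientation: [0.053, 0.705, -0.055, 0.705]
wrist_force: [-2.4, -14.0, 2.0]
grip_width: 0.001
```

>>> jog_arm:
  increments: "0 0.002 0 0 1; 0 0.002 0 0 1; 0 0 0 0 1"

```text
clock: 23.0
eef_pos: [631.7, -17.5, 205.2]
orientation: [0.053, 0.705, -0.057, 0.705]
wrist_force: [-6.2, -29.4, 4.1]
grip_width: 0.001
```

Run:
```python
from gfit import *
st=get_state();S=camRt("scene");print(st["eef_pos"],st["wrist_force"],st["grip_width"],yawdeg(st))
c=np.array([546.8,-32.4]);M=np.array([[.9884,-.1518],[.1518,.9884]]);print(M@(st["eef_pos"][:2]-c))
im=get_image("wrist");cv2.imwrite("pics/w16.png",cv2.resize(im[:,:,::-1],(800,600),interpolation=cv2.INTER_CUBIC))
```

```text
[631.6652595  -17.49254771 205.19348051] [ -6.18137305 -29.44116169   4.11548511] 0.0008941389575316344 81.05515593034966
[81.61787123 27.61707224]
```

View pics/w16.png

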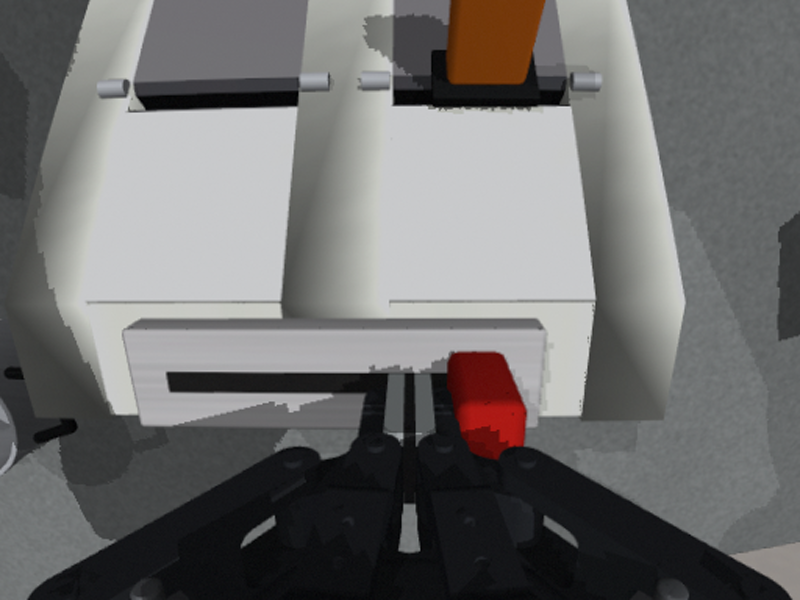

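>>> jog_arm:
  increments: "0 -0.01 0 0 1; 0 -0.015 0 0 1; 0 -0.015 0 0 1; -0.02 0 0 0 1; -0.04 0 0 0 1; -0.04 0 0 0 1; -0.03 0 -0.02 0 1; 0 0 -0.03 0 1"

```text
clock: 24.05
eef_pos: [578.1, -43.3, 338.5]
orientation: [0.054, 0.704, -0.053, 0.707]
wrist_force: [0.4, -0.1, -0.8]
grip_width: 0.001
```

>>> jog_arm:
  increments: "0 0 -0.03 0 1; 0 0 -0.03 0 1; 0 0 0 0 1; 0 0 0 0 1"

```text
clock: 24.55
eef_pos: [518.6, -33.9, 336.1]
orientation: [0.053, 0.705, -0.053, 0.706]
wrist_force: [-0.4, 0.8, 0.1]
grip_width: -0.001
```

Run:
```python
from gfit import *
st=get_state();S=camRt("scene");print(st["eef_pos"],st["wrist_force"],yawdeg(st))
im=get_image("wrist");cv2.imwrite("pics/w17.png",cv2.resize(im[:,:,::-1],(800,600),interpolation=cv2.INTER_CUBIC))
s=get_image("scene");crop(s,190,120,330,225,5,"s17.png");cv2.imwrite("pics/s17f.png",cv2.resize(s[:,:,::-1],(800,600)))
L=np.array([534.7,28.1,110.1]);yv=np.array([.1518,.9884,0]);n=np.array([-.567,.0871,.819]);xv=np.array([.8096,-.1243,.5736])
P=lambda x,y,z:L+x*xv+y*yv+z*n
pts=[P(-9,-16,91),P(-9,16,91),P(9,16,91),P(9,-16,91),P(14,-22,6),P(14,22,6)]
print("scene crop5",((proj(S,pts)-[190,120])*5).round().tolist())
print("wrist800",(proj(camRt("wrist",st),pts)*1.5625).round().tolist())
```

```text
[518.59372488 -33.93788479 336.13440816] [-0.35373025  0.77734389  0.08380548] 81.3880318802194
scene crop5 [[295.0, 185.0], [342.0, 158.0], [359.0, 161.0], [312.0, 189.0], [364.0, 334.0], [427.0, 295.0]]
wrist800 [[492.0, 193.0], [547.0, 193.0], [550.0, 222.0], [494.0, 221.0], [466.0, 280.0], [527.0, 280.0]]
```

View pics/s17.png

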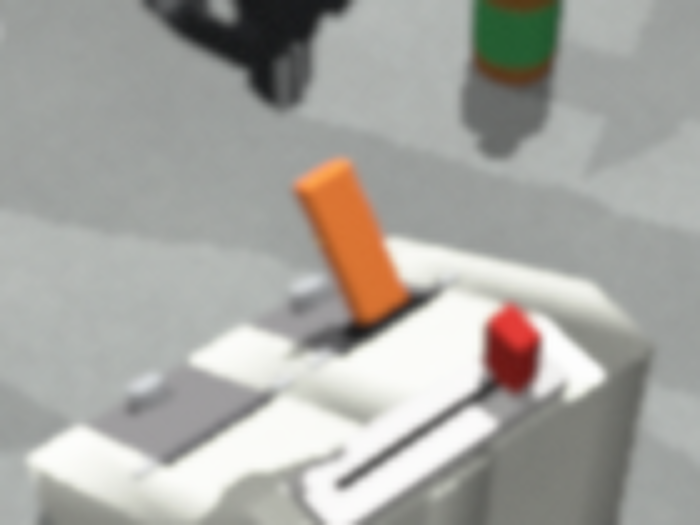

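View pics/w17.png

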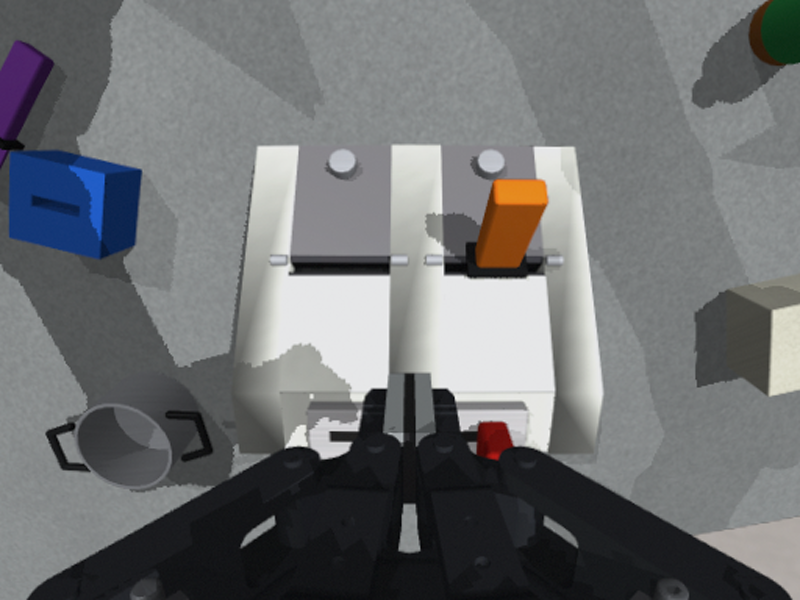

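View pics/s17f.png

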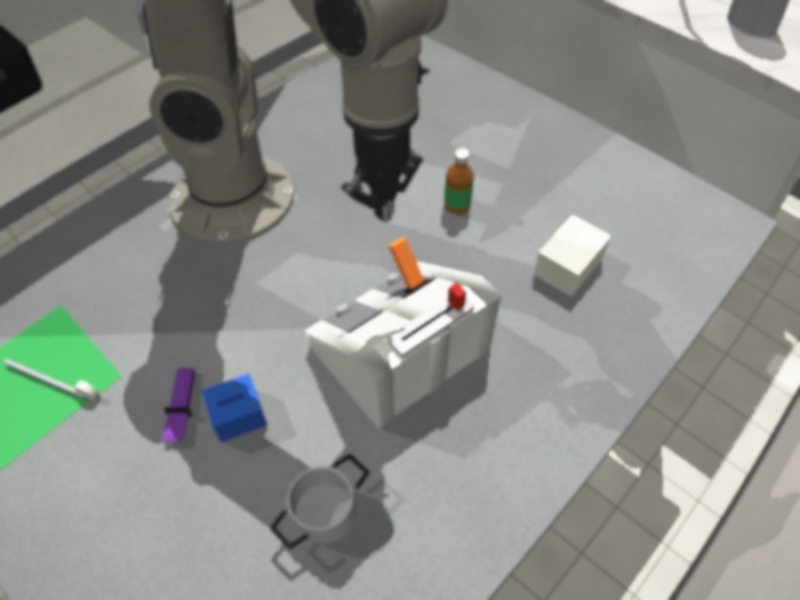

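Run:
```python
from rig import job,get_state
print(get_state()["clock"],get_state()["wrist_force"]); print(job.hand_in())
```

```text
24.65 [-0.00312565  0.05000302 -1.64643258]
the job is handed in; nothing more can be done
None
```

The left gap is the clear one. The gauge is home in it, the red tag is at the left end of its track, and the job was handed in at 24.65 s with no verdict reported.

- **Gauge:** I lifted it out of the stand, then tilted it about 33–35° in the grip against the slot's edge, because the tool can only point down. In the left gap it passed the 16 mm mark with less than 10 N on the wrist. The collar stopped on the face at about 54 mm, with a final wrist force of about 50 N. I then let go and pulled clear. I did not try the right gap.
- **Tag:** I pushed it left with closed fingers until it stopped against its end, at about 29 N, then backed off.
- **Last checks:** The scene and wrist pictures show the collar seated on the left gap, the tag at its left end and the gripper touching nothing. The bottle, carton and tub look unmoved.
- **What disagreed:**
  - The wrist picture puts the handle end about 7 mm lower than the model. That fits the blade's few degrees of play in the gap, and the scene picture agreed with the model.
  - During insertion the wrist force read 4–9 N downward, which I did not explain.
  - The purple look-alike stood upright at first and was lying down by 3.5 s. The gripper had stayed well above it by my pose readings, and it is still on the surface.

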